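# Snap the control board onto its standoffs

### The arm

A 6-joint arm with a two-finger parallel gripper is mounted at the origin on the work surface. World frame = base frame: x ahead of the robot, y to its left, z up, the work surface at z = 0. Lengths are in m, angles in rad, forces in N, time in s.
With the tool pointing down it reaches from about 0.35 to 0.975 m from the base axis. Payload 17.4 kg.
Tool frame: the origin (TCP) lies midway between the tips of the shut fingers; the grasp point (between the pads) lies 19 mm behind it; x points along the fingers, y is the direction in which the jaws open and shut, and the axes are right-handed (so a half turn about x gives the same grasp; the last joint's range is limited). The gripper opens to 85 mm and grips with 20 to 120 N. Pads are 22 mm wide; open, the fingers measure 114 mm over their backs; the gripper's body (76 mm by 85 mm) begins 54 mm behind the grasp point. The pads swing forward as they close: fully open they stand 13 mm farther back than shut.
Start: joints at [-1.277, 0.116, 1.442, -0, 1.584, -0.038], TCP at [0.22, -0.638, 0.231] pointing down, gripper open.
Joint ranges: [-2.83, 2.83], [-0.83, 2.19], [0.07, 2.5], [-1.14, 4.28], [0.01, 3], [-2.97, 2.97]. Speed limits (rad/s): [1.89, 1.89, 2.22, 3.14, 3.14, 3.14].

### API

Orientations are given as a 3x3 rotation matrix whose columns are the frame's x, y, z axes.
In Python, from station import manip, read_camera, calibration gives the robot as it stands.
- The arm moves only by the tool carry_out, never from a script. Its argument "rows" is a list of rows, each a list of 7 numbers: the turn, a rotation vector about the tool's x, y, z as a fraction of full scale, then the shift along the tool's x, y, z as a fraction of full scale, then the gripper command: -1 is shut, 1 is fully open, values between are in proportion. A call has 1 to 10 rows; each row is the pose to reach, as a shift and turn from the pose measured when the call began, along the tool's axes at that moment, turning the shorter way round; what a row does not reach only later rows make up. Full scale, the value 1, is 10 cm for a shift and 360 degrees for a turn. A row lasts 1/12 s, in which the tool goes at most 41.7 mm and 7.16 degrees, less where a joint would pass 70% of its speed; a pose out of reach is approached as far as the arm can. A call with a number of a shift or a turn outside -1 to 1 is refused whole. A call with a gripper value outside its range is refused whole. The fingers move at their own pace and stop on an object; the grip force is fixed at half the most. Time passes only in rows, so rows that repeat a pose let the fingers close. It gives the time, the measured TCP pose, the force and the opening at its end, in the units of the state.
- manip.state(): the state, without advancing time (a new reading comes with each control period).
- read_camera(name): name is "side" or "top" or "wrist"; returns the picture (420x560x3 uint8, red, green, blue); there is no depth.
- calibration(name): a dict with "fx", "fy", "cx", "cy" (pixels), "dist" ([k1, k2, p1, p2, k3] as OpenCV has them; the pictures are not rectified), "R" (3x3) and "t" (3): a world point X has camera coordinates R X + t; the wrist camera has in their place "T_tool_cam" (4x4, takes a point from camera to tool coordinates, whose origin is the TCP and whose axes are the tool frame's). Camera axes: x right, y down, z forward; pixel columns grow to the right and rows downward; lengths in m; the calibration is good to about 2 mm. A picture is of the moment at which its call begins: read the wrist's pose just before it. calibration takes no time and is no camera call.
- manip.job_done(): hands the job in, once; it reports no verdict.
The state is a dict: "t": time; "joint_pos": joint angles; "qvel": joint speeds; "effort": joint torques, N m; "eef_pos": TCP position; "ee_rot": TCP orientation; "force": force on the tool from outside, world axes, zero at the start; "moment": the same for the moment, N m; "finger_gap": finger opening in m.
Only numpy, scipy, OpenCV 4.12 (cv2) and the standard library are available. Lean on these libraries where they do the work, as an engineer would, in place of code of your own. Each camera call takes 0.05 s, during which the arm holds its last target. There are 200 camera calls.

### The job

Put the control board back into the opened air-conditioner box: lay it loosely over the four white snap standoffs with its green terminal strip towards the capacitor, let go, then press it down at its corners until every barb has clicked through and it sits fully home on all four. Press on the bare board, not on the transformer, whose solder joints would tear; feel your way and stay under 30 newtons, or the board cracks. Leave the rest of the bench as it is.

Things in the scene. Friction and masses are not known exactly. Their poses are not given: they have to be found in the camera images.
- grip (a point): Grip point of the loose control board: centre of its transformer (steel core, yellow winding), the tall block in the board's middle, 23 mm above the board's upper face. The transformer is 40 mm wide along x (flat sides to grip by, nothing over 3 mm tall beside them), 34 mm along y, 34 mm tall. Axes as the board's: z up, y along the long side to the green terminal strip.
- board: Loose tan circuit board, 100 (x) x 140 (y) x 3 mm, 0.3 to 0.5 kg, lying flat, parts up, on a black foam pad 12 mm high; origin: middle of its underside. Parts other than the transformer are under 17 mm tall and lie within 23 mm of the y axis; from there to both long edges it is bare but for the holes and a few specks under 3 mm.
- control_box: Opened air-conditioner control box: a galvanised pan on soft anti-vibration feet fixed to the bench; pushed down it sinks, some 6 mm at 10 N, 14 mm at most, and comes back. Origin: bench height, in the middle of its four white snap standoffs; x across, y along the pan to the run capacitor (lying, 40 mm thick, 114 mm off), z up. Inner faces at x = -72, +72, y = -82, +147 mm; wall tops 44 mm above the bench.
- hole_a (a point): Centre of a corner hole of the board (round, 8 mm) at the board's underside, at (-38, +56, 0) mm in the board's frame; belongs on post_a.
- hole_b (a point): Centre of a corner hole of the board (round, 8 mm) at the board's underside, at (+38, +56, 0) mm in the board's frame; belongs on post_b.
- hole_c (a point): Centre of a corner hole of the board (round, 8 mm) at the board's underside, at (+38, -56, 0) mm in the board's frame; belongs on post_c.
- hole_d (a point): Centre of a corner hole of the board (round, 8 mm) at the board's underside, at (-38, -56, 0) mm in the board's frame; belongs on post_d.
- post_a (a point): Centre of a standoff's seat in the control box, at (-38, +56, 36) mm in the box's frame; belongs to hole_a. All four standoffs are alike: a 15 mm thick spacer whose flat top is the seat for the board, a 6 mm neck some 4 mm high, then a sprung barb with two wings, widest (12 mm along the box's y; 3 mm across) just above the neck, tapering to a blunt tip 12 mm above the seat.
- post_b (a point): Centre of a standoff's seat in the control box, at (+38, +56, 36) mm in the box's frame; belongs to hole_b. A board laid on loosely hangs on the tapers, its underside 6 to 10 mm above the seats; its weight sinks the box by some 2 mm. The box gives way under the push, so where the seats then are must be felt or seen: a push to the height they had will not click a barb.
- post_c (a point): Centre of a standoff's seat in the control box, at (+38, -56, 36) mm in the box's frame; belongs to hole_c. Pressing the board beside a post squeezes the barb's wings in: the push climbs to some 9 to 18 N, eases off as the board slides down, then at the seat the wings spring out over it (click). Neighbouring barbs often go together. Clicked, a corner has about 1 mm of play and stays down.
- post_d (a point): Centre of a standoff's seat in the control box, at (-38, -56, 36) mm in the box's frame; belongs to hole_d. The board cracks when pressed with over 30 N, and the transformer, good for lifting it, must not be used to push it down onto the barbs.
- screwdriver: orange-handled screwdriver, 200 mm long, lying on the bench; a bystander, to be left alone; its origin is on its underside.
- wrench: flat steel spanner, 180 mm long, lying; a bystander, to be left alone; its origin is on its underside.
- pliers: red-handled pliers, 145 mm long, lying; a bystander, to be left alone; its origin is on its underside.
- spray_can: green aerosol can with a pale band and an orange cap, standing, 54 mm across and 175 mm tall; a bystander, to be left alone; its origin is on its underside.
- drink_cup: white take-away cup with red band and blue straw, standing, 88 mm across the lid, 200 mm tall with the straw; a bystander, to be left alone; its origin is on its underside.
- parts_tray: open yellow tray, 100 x 150 x 35 mm, with spare standoffs and screws; a bystander, to be left alone; its origin is on its underside.
- dial_knob: black and grey dial knob, 42 mm across and 22 mm tall, lying on its base; a bystander, to be left alone; its origin is on its underside.
There are look-alikes about, which are no part of the job. Of the things shaped like the board, the tan one is meant.

How it is judged:
On the way:
1. the board lies loosely on the four posts, each hole on its own post (within 5 mm sideways, underside less than 12 mm above the seats), and the fingers are off it (horizontal distance between hole_a and post_a below 0.005 m and horizontal distance between hole_b and post_b below 0.005 m and horizontal distance between hole_c and post_c below 0.005 m and horizontal distance between hole_d and post_d below 0.005 m and z of hole_a in the frame of post_a below 0.012 m and z of hole_b in the frame of post_b below 0.012 m and z of hole_c in the frame of post_c below 0.012 m and z of hole_d in the frame of post_d below 0.012 m and contact force between the fingers and board below 0.5 N), for 0.1 s.
At the end, for the whole second after the job is handed in: All four corners have clicked home: at each hole the board's underside is less than 2 mm above its own standoff's seat and the hole is within 3 mm of the post sideways, the green terminal strip towards the capacitor; the board is released (z of hole_a in the frame of post_a below 0.002 m and z of hole_b in the frame of post_b below 0.002 m and z of hole_c in the frame of post_c below 0.002 m and z of hole_d in the frame of post_d below 0.002 m and horizontal distance between hole_a and post_a below 0.003 m and horizontal distance between hole_b and post_b below 0.003 m and horizontal distance between hole_c and post_c below 0.003 m and horizontal distance between hole_d and post_d below 0.003 m); the robot touches nothing.
It fails at once if the fingers press on the board, away from its transformer, with more than 30 N (the knock of a click, with the box's feet squeezed by less than 12.5 mm, is not counted) (contact force between the fingers and board above 30 N and distance between the grasp point and grip above 0.022 m and (z of post_a in the frame of control_box below 0.0235 m or horizontal distance between hole_a and post_a above 0.01 m)).
It fails at once if the board is pushed onto the barbs by its transformer (a hole is less than 5.5 mm above its seat while the fingers bear on the transformer) (distance between the grasp point and grip below 0.035 m and contact force between the fingers and board above 5 N and horizontal distance between hole_a and post_a below 0.01 m and horizontal distance between hole_b and post_b below 0.01 m and horizontal distance between hole_c and post_c below 0.01 m and horizontal distance between hole_d and post_d below 0.01 m and (z of hole_a in the frame of post_a below 0.0055 m or z of hole_b in the frame of post_b below 0.0055 m or z of hole_c in the frame of post_c below 0.0055 m or z of hole_d in the frame of post_d below 0.0055 m)).
It fails at once if a bystander (screwdriver, wrench, pliers, spray can, drink cup, parts tray, dial knob) is moved by more than 30 mm (distance of any of screwdriver, wrench, pliers, spray_can, drink_cup, parts_tray, dial_knob from where it was at the start of the episode above 0.03 m).
It also fails if it takes over 64 s, if anything falls off the work surface, if the arm or the gripper's body presses on something with over 40 N, if the wrist force passes 120 N, or if a joint passes its speed limit or range.

## Working session

There is one attempt and no reset: what is moved stays moved. The work goes in short steps, Python scripts to look and compute and a tool call to move; the robot and the scene stay as the last step left them, time stands still between calls to the robot, and variables do not carry over. Pictures are saved under pics/ and viewed, about 8 in all and at most 12, crops included, and the job is handed in when it is done.

Besides the shell and the picture viewer there is one more tool, called after "Emit:" as name(argument=value, ...) on one line, values as JSON. carry_out: Moves the arm, as the interface text tells. Shift numbers are shares of 10 cm and turn numbers shares of 360 degrees, none past 1 either way. Its arguments: {"type":"object","properties":{"rows":{"type":"array","items":{"type":"array","items":{"type":"number"}}}},"required":["rows"]}

```bash
mkdir -p pics; cat > h.py <<'E'
import numpy as np, cv2
from station import manip, read_camera, calibration
def save(name, fn, crop=None, s=1):
    im=read_camera(name); np.save('pics/'+fn+'.npy',im)
    return im
def show(im,fn,crop=None,s=1.4):
    if crop: x0,y0,x1,y1=crop; im=im[y0:y1,x0:x1]
    cv2.imwrite('pics/'+fn+'.png',cv2.resize(im[:,:,::-1],None,fx=s,fy=s,interpolation=cv2.INTER_CUBIC))
def cam(name,st=None):
    c=calibration(name); K=np.array([[c['fx'],0,c['cx']],[0,c['fy'],c['cy']],[0,0,1]]);d=np.array(c['dist'],float)
    if 'T_tool_cam' in c:
        st=st or manip.state(); T=np.eye(4);T[:3,:3]=st['ee_rot'];T[:3,3]=st['eef_pos']
        M=np.linalg.inv(T@np.array(c['T_tool_cam'])); return K,d,M[:3,:3],M[:3,3]
    return K,d,np.array(c['R']),np.array(c['t'])
def unproj(C,px,z):
    K,d,R,t=C; n=cv2.undistortPoints(np.array(px,float).reshape(-1,1,2),K,d).reshape(-1,2)
    o=-R.T@t; r=np.c_[n,np.ones(len(n))]@R; return o+r*((z-o[2])/r[:,2])[:,None]
def proj(C,X):
    K,d,R,t=C; return cv2.projectPoints(np.array(X,float).reshape(-1,3),cv2.Rodrigues(R)[0],t,K,d)[0].reshape(-1,2)
E
python3 - <<'E'
from h import *
np.set_printoptions(precision=4,suppress=True)
s=manip.state();print(s['t'],s['eef_pos'],s['ee_rot'],s['force'],s['finger_gap'])
a=save('top','top0');b=save('side','side0')
show(a,'top0');show(b,'side0')
for n in('top','side'):
    K,d,R,t=cam(n);print(n,K[0,0],-R.T@t,R[2])
print(calibration('wrist')['T_tool_cam'])
E
```

```text
0.0 [ 0.2198 -0.638   0.2306] [[-0.0003  0.3257 -0.9455]
 [ 0.0012 -0.9455 -0.3257]
 [-1.     -0.0012 -0.0001]] [0.0747 0.1651 0.0947] 0.08534410265110712
top 466.5200146860408 [0.4128 0.0103 1.3812] [ 0.072  -0.0073 -0.9974]
side 480.3612656100051 [-0.0001  0.9372  1.1858] [ 0.3518 -0.6009 -0.7177]
[[-0.0006 -0.2986  0.9544 -0.1436]
 [ 1.     -0.0003  0.0006  0.0001]
 [ 0.0001  0.9544  0.2986 -0.0766]
 [ 0.      0.      0.      1.    ]]
```

View pics/top0.png

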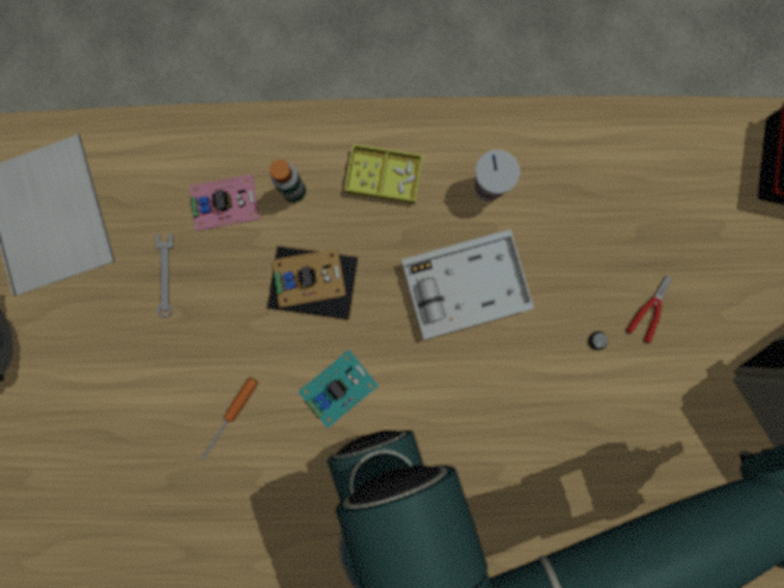

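View pics/side0.png

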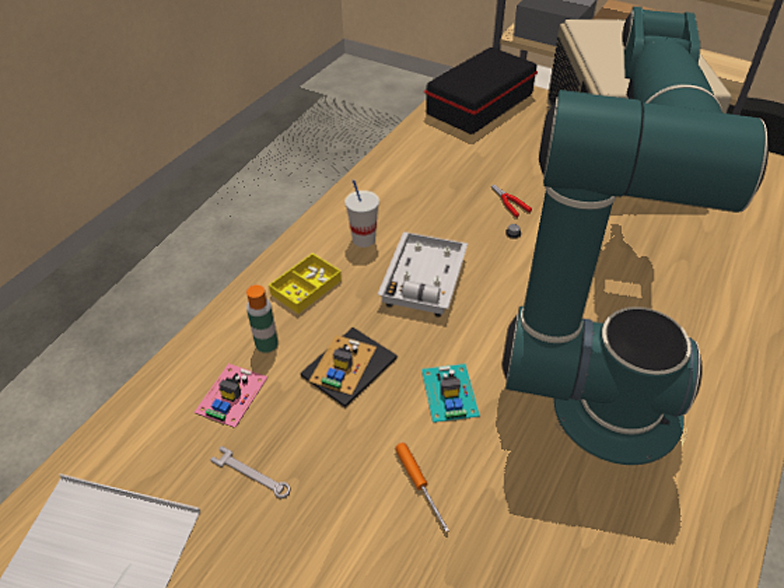

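Candidates in top0 (view pixels): tan board on the black pad (309,278), pink (224,203) and teal (339,389). The tan one, on the foam pad, is the one meant. Its green strip faces left (+y). The box is at (468,285), with its capacitor also on the left.

```bash
python3 - <<'E'
from h import *
a=np.load('pics/top0.npy'); show(a,'crop0',(185,155,390,250),3.9)
E
```

```text
(no output)
```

View pics/crop0.png

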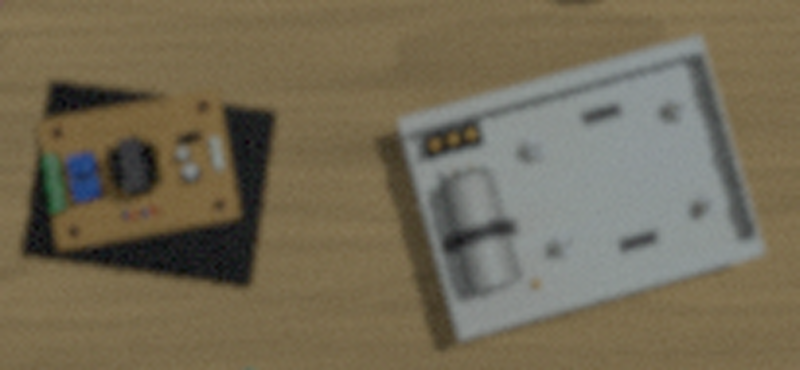

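The crop shows the tan board's holes at about (57,132), (203,106), (219,205), (74,232), and the posts at (528,152), (671,112), (700,208), (556,249).

```bash
cat >> h.py <<'E'
H=np.array([[-38,56],[38,56],[38,-56],[-38,-56]])/1e3  # a b c d
def fit(P,Q=H):
    # 2D rigid fit: P ~ c + R(th) Q
    P=np.array(P)[:,:2]; mp,mq=P.mean(0),Q.mean(0); A=P-mp;B=Q-mq
    th=np.arctan2((B[:,0]*A[:,1]-B[:,1]*A[:,0]).sum(),(A*B).sum())
    R=np.array([[np.cos(th),-np.sin(th)],[np.sin(th),np.cos(th)]]); c=mp-R@mq
    return c,np.degrees(th),np.linalg.norm(P-c-Q@R.T,axis=1)*1e3
E
python3 - <<'E'
from h import *
np.set_printoptions(precision=4,suppress=True)
C=cam('top')
f=lambda p:np.array(p)/3.9+[185,155]-0.5+.5/3.9
b=unproj(C,f([(74,232),(57,132),(203,106),(219,205)]),.015)
print(fit(b))
p=unproj(C,f([(556,249),(528,152),(671,112),(700,208)]),.044)
print(fit(p))
s=manip.state(); R=np.array(s['ee_rot']);print(np.degrees(np.arctan2(R[1,1],R[0,1])))
E
```

```text
(array([0.5627, 0.1975]), np.float64(9.041526403826415), array([0.7436, 0.5297, 0.4597, 0.478 ]))
(array([ 0.5438, -0.1582]), np.float64(14.65049248739647), array([0.8098, 0.8125, 1.0513, 0.764 ]))
-70.99072142808463
```

```bash
cat >> h.py <<'E'
from scipy.spatial.transform import Rotation as Ro
def pose(x,y,z,deg):   # tool down, tool y at heading deg
    a=np.radians(deg); Y=np.array([np.cos(a),np.sin(a),0]); X=np.array([0,0,-1.]); return np.c_[X,Y,np.cross(X,Y)],np.array([x,y,z])
def row(tgt,cur=None):
    if cur is None: s=manip.state(); cur=(np.array(s['ee_rot']),np.array(s['eef_pos']))
    R,p=cur; return np.round(np.r_[Ro.from_matrix(R.T@tgt[0]).as_rotvec()/2/np.pi,R.T@(tgt[1]-p)/.1],4)
E
python3 - <<'E'
from h import *
np.set_printoptions(precision=4,suppress=True)
p0=np.array([.2198,-.638,.2306,-71]);p1=np.array([.5627,.1975,.16,9.])
cur=None
for k in range(1,8):
    t=pose(*(p0+(p1-p0)*k/7)); print(row(t,cur).tolist()); cur=t
E
```

```text
[-0.0317, -0.0, 0.0002, 0.1027, -0.9692, -0.8521]
[-0.0317, 0.0, 0.0, 0.1009, -0.7811, -1.0269]
[-0.0317, 0.0, 0.0, 0.1009, -0.5621, -1.1613]
[-0.0317, 0.0, 0.0, 0.1009, -0.3209, -1.2496]
[-0.0317, 0.0, 0.0, 0.1009, -0.0669, -1.2884]
[-0.0317, 0.0, 0.0, 0.1009, 0.1897, -1.2762]
[-0.0317, 0.0, 0.0, 0.1009, 0.4388, -1.2133]
```

Emit:
carry_out(rows=[[0, 0, 0, 0, -0.97, -0.852, 1], [0, 0, 0, 0, -0.97, -0.852, 1], [0, 0, 0, 0, -0.97, -0.852, 1], [0, 0, 0, 0, -0.97, -0.852, 1]])

```text
t: 0.43
eef_pos: [0.2705, -0.5143, 0.2309]
ee_rot: [[0.0, 0.328, -0.945], [0.002, -0.945, -0.328], [-1.0, -0.002, -0.001]]
force: [0.3, 0.6, 1.0]
finger_gap: 0.0855
```

Emit:
carry_out(rows=[[0, 0, 0, 0, -0.97, -0.852, 1], [0, 0, 0, 0, -0.97, -0.852, 1], [0, 0, 0, 0, -0.97, -0.852, 1], [0, 0, 0, 0, -0.97, -0.852, 1]])

```text
t: 0.77
eef_pos: [0.3205, -0.3908, 0.2313]
ee_rot: [[0.001, 0.33, -0.944], [0.002, -0.944, -0.33], [-1.0, -0.002, -0.002]]
force: [0.1, 0.2, 0.4]
finger_gap: 0.0854
```

Emit:
carry_out(rows=[[0, 0, 0, 0, -0.97, -0.852, 1], [0, 0, 0, 0, -0.97, -0.852, 1], [0, 0, 0, 0, -0.97, -0.852, 1], [0, 0, 0, 0, -0.97, -0.852, 1]])

```text
t: 1.1
eef_pos: [0.3702, -0.2673, 0.2319]
ee_rot: [[0.002, 0.332, -0.943], [0.003, -0.943, -0.332], [-1.0, -0.002, -0.003]]
force: [-0.9, -0.7, 0.1]
finger_gap: 0.0856
```

Emit:
carry_out(rows=[[0, 0, 0, 0, -0.97, -0.852, 1], [0, 0, 0, 0, -0.97, -0.852, 1], [0, 0, 0, 0, -0.97, -0.852, 1], [0, 0, 0, 0, -0.97, -0.852, 1]])

```text
t: 1.43
eef_pos: [0.4196, -0.1436, 0.2325]
ee_rot: [[0.003, 0.335, -0.942], [0.004, -0.942, -0.335], [-1.0, -0.003, -0.004]]
force: [-0.5, 0.3, -0.0]
finger_gap: 0.0854
```

Emit:
carry_out(rows=[[0, 0, 0, 0, -0.97, -0.852, 1], [0, 0, 0, 0, -0.97, -0.852, 1], [0, 0, 0, 0, -0.97, -0.852, 1], [0, 0, 0, 0, -0.97, -0.852, 1]])

```text
t: 1.77
eef_pos: [0.4686, -0.0196, 0.2329]
ee_rot: [[0.003, 0.338, -0.941], [0.005, -0.941, -0.338], [-1.0, -0.004, -0.004]]
force: [1.0, -0.4, -1.0]
finger_gap: 0.0856
```

Emit:
carry_out(rows=[[0, 0, 0, 0, -0.97, -0.852, 1], [0, 0, 0, 0, -0.97, -0.852, 1], [0, 0, 0, 0, -0.97, -0.852, 1], [0, 0, 0, 0, -0.97, -0.852, 1]])

```text
t: 2.1
eef_pos: [0.5171, 0.1044, 0.233]
ee_rot: [[0.002, 0.341, -0.94], [0.006, -0.94, -0.341], [-1.0, -0.005, -0.004]]
force: [0.5, -1.0, -0.1]
finger_gap: 0.0857
```

```bash
python3 - <<'E'
from h import *
s=manip.state();print(s['t'],s['eef_pos'],s['joint_pos']);print(row(pose(.5627,.1975,.16,9)).tolist())
E
```

```text
2.1 [0.51713747 0.10436971 0.2329758 ] [ 0.14771464 -0.21103982  1.75452553  0.00560003  1.59509733  1.37069337]
[-0.2196, -0.0011, 0.0002, 0.7363, -0.7165, -0.7429]
```

Emit:
carry_out(rows=[[-0.22, -0.001, 0, 0.7, -0.717, -0.743, 1], [-0.22, -0.001, 0, 0.7, -0.717, -0.743, 1], [-0.22, -0.001, 0, 0.7, -0.717, -0.743, 1], [-0.22, -0.001, 0, 0.7, -0.717, -0.743, 1], [-0.22, -0.001, 0, 0.7, -0.717, -0.743, 1], [-0.22, -0.001, 0, 0.7, -0.717, -0.743, 1], [-0.22, -0.001, 0, 0.7, -0.717, -0.743, 1], [-0.22, -0.001, 0, 0.7, -0.717, -0.743, 1], [-0.22, -0.001, 0, 0.7, -0.717, -0.743, 1], [-0.22, -0.001, 0, 0.7, -0.717, -0.743, 1]])

```text
t: 2.93
eef_pos: [0.563, 0.1967, 0.1633]
ee_rot: [[-0.001, 1.0, 0.031], [0.001, 0.031, -1.0], [-1.0, -0.001, -0.001]]
force: [0.0, -0.4, 0.4]
finger_gap: 0.0854
```

```bash
python3 - <<'E'
from h import *
s=manip.state();print(s['t'],s['eef_pos'],s['joint_pos']);print(row(pose(.5627,.1975,.16,9)).tolist())
E
```

```text
2.9333 [0.56300824 0.19674841 0.16326356] [ 2.92735102e-01 -2.76357060e-02  1.70047052e+00  1.42230667e-03
  1.46960909e+00  2.62083359e-01]
[-0.0201, -0.0002, 0.0002, 0.0326, -0.0028, -0.0076]
```

Emit:
carry_out(rows=[[-0.02, 0, 0, 0.03, 0, 0, 1], [-0.02, 0, 0, 0.03, 0, 0, 1], [-0.02, 0, 0, 0.03, 0, 0, 1]])

```text
t: 3.18
eef_pos: [0.5632, 0.1961, 0.1599]
ee_rot: [[-0.002, 0.988, 0.152], [0.001, 0.152, -0.988], [-1.0, -0.002, -0.001]]
force: [0.1, 0.9, 0.3]
finger_gap: 0.0856
```

```bash
python3 - <<'E'
from h import *
s=manip.state();print(s['t'],s['eef_pos'],s['force'])
import json; json.dump({k:np.array(s[k]).tolist() for k in('eef_pos','ee_rot')},open('pics/w1.json','w'))
show(save('wrist','w1'),'w1')
E
```

```text
3.1833 [0.56315893 0.19612993 0.15991316] [0.06549025 0.8845959  0.34098602]
```

View pics/w1.png

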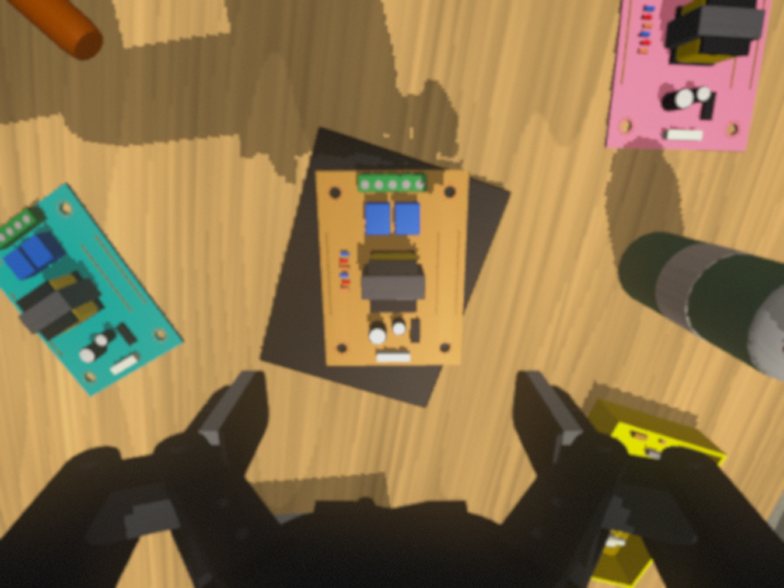

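The wrist view shows the tan board on its pad with the strip up. The holes are a (335,192), b (450,192), c (445,348) and d (341,349); the transformer centre is at about (393,283).

```bash
python3 - <<'E'
from h import *
import json
st=json.load(open('pics/w1.json')); C=cam('wrist',st)
b=unproj(C,(np.array([(335,192),(450,192),(445,348),(341,349)])+.5)/1.4-.5,.015); print(b)
c,th,e=fit(b);print(c,th,e)
t=pose(*c,.11,th); print(row(t).tolist(), row(pose(*c,.023,th),t).tolist())
E
```

```text
[[0.51821943 0.2476247  0.015     ]
 [0.5936969  0.25923307 0.015     ]
 [0.61171964 0.14792658 0.015     ]
 [0.53559882 0.13533439 0.015     ]]
[0.5648087  0.19752968] 9.019968621945392 [0.79584207 0.45943469 0.65239857 1.03747498]
[-0.001, -0.0002, 0.0002, 0.5011, 0.0186, -0.0094] [0.0, 0.0, 0.0, 0.87, 0.0, 0.0]
```

Emit:
carry_out(rows=[[-0.001, 0, 0, 0.3, 0.015, -0.01, 1], [-0.001, 0, 0, 0.6, 0.015, -0.01, 1], [-0.001, 0, 0, 0.8, 0.015, -0.01, 1], [-0.001, 0, 0, 0.8, 0.015, -0.01, 1]])

```text
t: 3.57
eef_pos: [0.5625, 0.1968, 0.0756]
ee_rot: [[-0.007, 0.988, 0.153], [-0.001, 0.153, -0.988], [-1.0, -0.007, -0.0]]
force: [-0.8, -0.9, -0.2]
finger_gap: 0.0855
```

```bash
python3 - <<'E'
from h import *
print(manip.state()['eef_pos'],row(pose(.5648,.1975,.023,9)).tolist())
E
```

```text
[0.56253659 0.19678685 0.07562464] [-0.0005, -0.0, 0.0012, 0.5261, 0.0274, -0.0034]
```

Emit:
carry_out(rows=[[0, 0, 0.001, 0.25, 0.027, 0, 1], [0, 0, 0.001, 0.45, 0.027, 0, 1], [0, 0, 0.001, 0.525, 0.027, 0, 1], [0, 0, 0.001, 0.525, 0.027, 0, 1], [0, 0, 0.001, 0.525, 0.027, 0, -1], [0, 0, 0.001, 0.525, 0.027, 0, -1], [0, 0, 0.001, 0.525, 0.027, 0, -1], [0, 0, 0.001, 0.525, 0.027, 0, -1], [0, 0, 0.001, 0.525, 0.027, 0, -1], [0, 0, 0.001, 0.525, 0.027, 0, -1]])

```text
t: 4.4
eef_pos: [0.5655, 0.1973, 0.0246]
ee_rot: [[0.001, 0.988, 0.153], [0.001, 0.153, -0.988], [-1.0, 0.001, -0.001]]
force: [-1.2, -0.5, 6.7]
finger_gap: 0.0391
```

Emit:
carry_out(rows=[[0, 0, 0, 0, 0, 0, -1], [0, 0, 0, 0, 0, 0, -1], [0, 0, 0, 0, 0, 0, -1]])

```text
t: 4.65
eef_pos: [0.5654, 0.1973, 0.0247]
ee_rot: [[0.001, 0.988, 0.153], [0.001, 0.153, -0.988], [-1.0, 0.001, -0.001]]
force: [0.2, -0.5, 0.2]
finger_gap: 0.039
```

```bash
python3 - <<'E'
from h import *
np.set_printoptions(precision=3,suppress=True)
print('cup',unproj(cam('top'),[(354,123)],.1),'tray',unproj(cam('top'),[(274,125)],.02))
th=np.radians(14.65);Rb=np.array([[np.cos(th),-np.sin(th)],[np.sin(th),np.cos(th)]]);c=np.array([.5448,-.1582])
P=np.c_[c+H@Rb.T,[.04]*4]
for dy,z in((-.126,.3),(-.115,.3),(-.13,.32)):
    q=c+Rb@[0,dy]; R,p=pose(*q,z,14.65)
    C=cam('wrist',dict(eef_pos=p,ee_rot=R)); bd=[[x,y] for x in(-.05,.05) for y in(-.07,.07)]
    B=np.c_[q+np.array(bd)@Rb.T,[z-.01]*4]
    print(q,proj(C,P).round().tolist(),proj(C,B).round().tolist())
cur=(np.array(manip.state()['ee_rot']),np.array(manip.state()['eef_pos']))
print(row(pose(.5757,-.28,.3,14.65)).tolist())
E
```

```text
cup [[ 0.757 -0.192  0.1  ]] tray [[0.777 0.034 0.02 ]]
[ 0.577 -0.28 ] [[246.0, 24.0], [310.0, 24.0], [308.0, 121.0], [249.0, 121.0]] [[199.0, 358.0], [176.0, 129.0], [356.0, 358.0], [379.0, 129.0]]
[ 0.574 -0.269] [[247.0, 35.0], [310.0, 34.0], [308.0, 130.0], [249.0, 130.0]] [[199.0, 358.0], [176.0, 129.0], [356.0, 358.0], [379.0, 129.0]]
[ 0.578 -0.284] [[248.0, 26.0], [309.0, 25.0], [307.0, 118.0], [250.0, 118.0]] [[199.0, 358.0], [176.0, 129.0], [356.0, 358.0], [379.0, 129.0]]
[-0.0162, -0.0001, -0.0001, -2.7562, -0.6275, 4.7313]
```

Emit:
carry_out(rows=[[0, 0, 0, -0.3, 0, 0, -1], [0, 0, 0, -0.7, 0, 0, -1], [0, 0, 0, -1, 0, 0, -1], [0, 0, 0, -1, 0, 0, -1]])

```text
t: 4.98
eef_pos: [0.5675, 0.198, 0.1316]
ee_rot: [[0.009, 0.988, 0.153], [0.003, 0.153, -0.988], [-1.0, 0.009, -0.002]]
force: [0.7, -0.2, -1.7]
finger_gap: 0.0391
```

Emit:
carry_out(rows=[[-0.016, 0, 0, -0.3, -0.06, 0.3, -1], [-0.016, 0, 0, -0.6, -0.12, 0.6, -1], [-0.016, 0, 0, -0.9, -0.16, 0.9, -1], [-0.016, 0, 0, -0.9, -0.16, 1, -1]])

```text
t: 5.32
eef_pos: [0.5669, 0.0942, 0.226]
ee_rot: [[0.014, 0.968, 0.251], [0.003, 0.251, -0.968], [-1.0, 0.014, 0.001]]
force: [-0.2, 0.2, -2.7]
finger_gap: 0.0389
```

Emit:
carry_out(rows=[[0, 0, 0, -0.3, -0.05, 0.4, -1], [0, 0, 0, -0.6, -0.1, 0.8, -1], [0, 0, 0, -0.85, -0.1, 1, -1], [0, 0, 0, -0.85, -0.1, 1, -1]])

```text
t: 5.65
eef_pos: [0.5819, -0.0088, 0.3146]
ee_rot: [[0.018, 0.968, 0.249], [0.002, 0.249, -0.969], [-1.0, 0.017, 0.003]]
force: [1.1, 0.2, -2.9]
finger_gap: 0.0391
```

Emit:
carry_out(rows=[[0, 0, 0, 0, 0, 0.4, -1], [0, 0, 0, 0, 0, 0.8, -1], [0, 0, 0, 0, 0, 1, -1], [0, 0, 0, 0, 0, 1, -1]])

```text
t: 5.98
eef_pos: [0.6072, -0.1092, 0.3129]
ee_rot: [[0.015, 0.969, 0.245], [0.001, 0.245, -0.969], [-1.0, 0.015, 0.003]]
force: [0.3, -0.6, -4.7]
finger_gap: 0.0391
```

Emit:
carry_out(rows=[[0, 0, 0, 0, 0, 0.4, -1], [0, 0, 0, 0, 0, 0.8, -1], [0, 0, 0, 0, 0, 1, -1], [0, 0, 0, 0, 0, 1, -1]])

```text
t: 6.32
eef_pos: [0.6321, -0.2094, 0.3108]
ee_rot: [[0.013, 0.97, 0.243], [0.001, 0.243, -0.97], [-1.0, 0.013, 0.002]]
force: [0.3, -0.1, -4.9]
finger_gap: 0.0388
```

```bash
python3 - <<'E'
from h import *
s=manip.state();print(s['t'],s['eef_pos'],s['force'],s['finger_gap']);print(row(pose(.577,-.28,.3,14.65)).tolist())
E
```

```text
6.3167 [ 0.632118   -0.2094061   0.31078077] [ 0.28794374 -0.13968936 -4.88114654] 0.03884226906281874
[-0.0017, 0.0003, -0.002, 0.0998, -0.7073, 0.5509]
```

Emit:
carry_out(rows=[[-0.0017, 0, -0.002, 0.03, -0.3, 0.2, -1], [-0.0017, 0, -0.002, 0.07, -0.6, 0.4, -1], [-0.0017, 0, -0.002, 0.1, -0.7, 0.55, -1], [-0.0017, 0, -0.002, 0.1, -0.7, 0.55, -1], [-0.0017, 0, -0.002, 0.1, -0.7, 0.55, -1], [-0.0017, 0, -0.002, 0.1, -0.7, 0.55, -1]])

```text
t: 6.82
eef_pos: [0.5779, -0.2789, 0.2995]
ee_rot: [[0.0, 0.967, 0.253], [-0.001, 0.253, -0.967], [-1.0, -0.0, 0.001]]
force: [0.0, -0.3, -4.1]
finger_gap: 0.0385
```

```bash
python3 - <<'E'
from h import *
import json
s=manip.state();print(s['t'],s['eef_pos'],s['force'])
json.dump({k:np.array(s[k]).tolist() for k in('eef_pos','ee_rot')},open('pics/w2.json','w'))
a=save('wrist','w2'); big=cv2.resize(a[0:150,200:360],None,fx=5,fy=5,interpolation=cv2.INTER_CUBIC)
cv2.imwrite('pics/w2.png',big[:600,:,::-1]); show(a,'w2full')
E
```

```text
6.8167 [ 0.57791254 -0.27891027  0.29950717] [ 0.00559685 -0.32409111 -4.09670688]
```

```bash
python3 - <<'E'
import cv2,numpy as np
a=np.load('pics/w2.npy')
l=cv2.resize(a[0:150,200:360],None,fx=4,fy=4,interpolation=cv2.INTER_CUBIC)
cv2.imwrite('pics/w2.png',l[:,:,::-1])
E
```

```text
(no output)
```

View pics/w2.png

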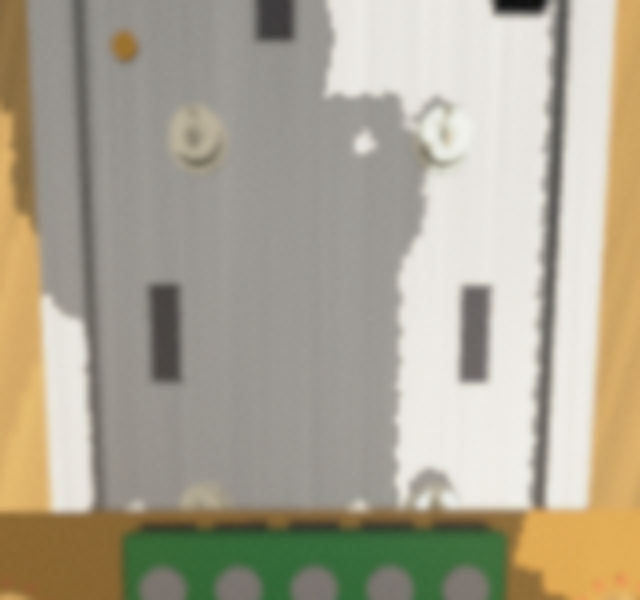

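View pics/w2full.png

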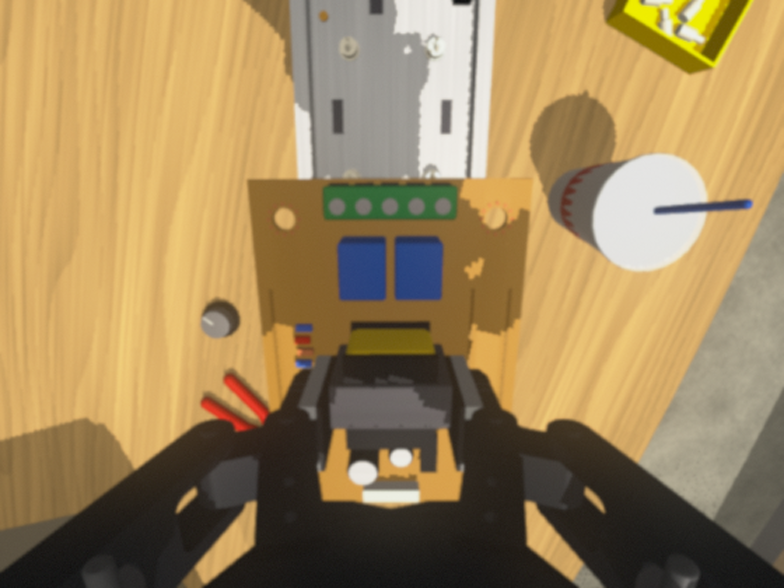

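The wrist view shows post a at crop (196,132), b at (445,132), with c and d just showing above the board edge at about (433,492) and (206,490). The held board's holes a and b are at full-view (285,217) and (495,215).

```bash
python3 - <<'E'
from h import *
import json
np.set_printoptions(precision=4,suppress=True)
st=json.load(open('pics/w2.json')); C=cam('wrist',st)
f=lambda p:(np.array(p)+.5)/4-.5+[200,0]
for z in(.038,.042):
  u=unproj(C,f([(196,132),(445,132),(433,492),(206,490)]),z)
  c4=fit(u); print(z,c4, np.linalg.norm(u[0]-u[1]), np.linalg.norm(u[1]-u[2]));
  # walls midline: use only a,b
  print(fit(u[:2],H[:2]))
p=np.array(st['eef_pos']);R=np.array(st['ee_rot'])
h=unproj(C,(np.array([(285,217),(495,215)])+.5)/1.4-.5,p[2]-.0107)
print('board ab dist',np.linalg.norm(h[0]-h[1])); c,th,_=fit(h,H[:2]);print('board',c,th,'tcp',p,'tool y', np.degrees(np.arctan2(R[1,1],R[0,1])), 'off tool', R.T[1:]@(np.r_[c,0]-p*[1,1,0]))
E
```

```text
0.038 (array([ 0.5488, -0.1618]), np.float64(14.509456007838429), array([3.7454, 3.5615, 3.6746, 4.0884])) 0.07471764067957015 0.10511830797962986
(array([ 0.5498, -0.1653]), np.float64(14.662720261560894), array([0.6412, 0.6412]))
0.042 (array([ 0.5489, -0.1623]), np.float64(14.509456007838436), array([4.3239, 4.1491, 4.2956, 4.7024])) 0.07397970569077628 0.10408012641078666
(array([ 0.55  , -0.1662]), np.float64(14.6627202615609), array([1.0101, 1.0101]))
board ab dist 0.07584880564993322
board [ 0.5783 -0.2771] 15.214375996118969 tcp [ 0.5779 -0.2789  0.2995] tool y 14.672534323305518 off tool [ 0.0009 -0.0017]
```

```bash
python3 - <<'E'
from h import *
np.set_printoptions(precision=4,suppress=True)
C=cam('top')
f=lambda p:np.array(p)/3.9+[185,155]-0.5+.5/3.9
w=2
Q=np.array([[-72-w,147+w],[72+w,147+w],[72+w,-82-w],[-72-w,-82-w]])/1e3
print(fit(unproj(C,f([(460,340),(398,122),(703,38),(765,250)]),.044),Q))
b=np.load('pics/side0.npy'); show(b,'crop1',(265,160,345,230),9)
E
```

```text
(array([ 0.5475, -0.1659]), np.float64(14.668184607255963), array([10.0368,  9.6095,  8.6387,  8.0854]))
```

View pics/crop1.png

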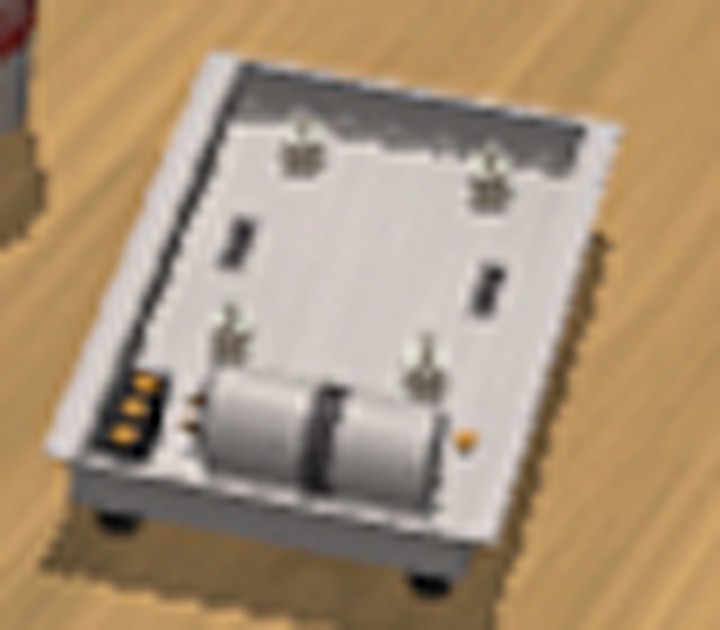

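```bash
python3 - <<'E'
from h import *
np.set_printoptions(precision=4,suppress=True)
print(fit(unproj(cam('side'),np.array([(427,355),(232,325),(303,132),(489,165)])/9+[265,160]-.5+.5/9,.042)))
E
```

```text
(array([ 0.5466, -0.1558]), np.float64(15.363664355053269), array([1.7231, 1.3463, 0.7235, 0.3173]))
```

```bash
python3 - <<'E'
from h import *
np.set_printoptions(precision=4,suppress=True)
C=cam('side');f=lambda p:np.array(p)/9+[265,160]-.5+.5/9
w=10
Q=np.array([[-72-w,147+w],[72+w,147+w],[72+w,-82-w],[-72-w,-82-w]])/1e3
print(fit(unproj(C,f([(495,543),(45,456),(208,52),(622,128)]),.044),Q))
T=cam('top');g=lambda p:np.array(p)/3.9+[185,155]-0.5+.5/3.9
print(fit(unproj(T,g([(460,340),(398,122),(703,38),(765,250)]),.044),Q))
for c in([.5495,-.1655],[.5466,-.1558],[.548,-.160]):
    th=np.radians(14.65);R=np.array([[np.cos(th),-np.sin(th)],[np.sin(th),np.cos(th)]])
    for z in(.036,.048): print(c,z,((proj(C,np.c_[c+H@R.T,[z]*4])-[265,160]+.5)*9).round().tolist())
E
```

```text
(array([ 0.549 , -0.1608]), np.float64(14.687875164700994), array([8.3458, 7.4582, 7.6266, 8.7255]))
(array([ 0.5475, -0.1659]), np.float64(14.665781627845467), array([6.7032, 6.853 , 6.0878, 7.034 ]))
[0.5495, -0.1655] 0.036 [[431.0, 352.0], [237.0, 315.0], [309.0, 127.0], [495.0, 161.0]]
[0.5495, -0.1655] 0.048 [[433.0, 329.0], [238.0, 293.0], [309.0, 104.0], [496.0, 138.0]]
[0.5466, -0.1558] 0.036 [[426.0, 370.0], [231.0, 333.0], [303.0, 143.0], [490.0, 177.0]]
[0.5466, -0.1558] 0.048 [[428.0, 348.0], [232.0, 311.0], [304.0, 121.0], [492.0, 155.0]]
[0.548, -0.16] 0.036 [[428.0, 362.0], [234.0, 325.0], [305.0, 136.0], [492.0, 170.0]]
[0.548, -0.16] 0.048 [[429.0, 340.0], [234.0, 303.0], [306.0, 113.0], [493.0, 147.0]]
```

Emit:
carry_out(rows=[[0, 0, 0, 0.2, 0, -0.3, -1], [0, 0, 0, 0.5, 0, -0.6, -1], [0, 0, 0, 0.8, 0, -0.9, -1], [0, 0, 0, 1, 0, -1, -1], [0, 0, 0, 1, 0, -1, -1], [0, 0, 0, 1, 0, -1, -1]])

```text
t: 7.37
eef_pos: [0.5528, -0.1809, 0.1992]
ee_rot: [[-0.001, 0.967, 0.256], [-0.001, 0.256, -0.967], [-1.0, -0.001, 0.001]]
force: [0.0, -0.2, -3.7]
finger_gap: 0.0395
```

```bash
python3 - <<'E'
from h import *
print(row(pose(.5485,-.1635,.1,14.65)).tolist())
E
```

```text
[0.0005, 0.0001, 0.0001, 0.9916, 0.0037, -0.1797]
```

Emit:
carry_out(rows=[[0, 0, 0, 0.3, 0, -0.1, -1], [0, 0, 0, 0.6, 0, -0.18, -1], [0, 0, 0, 0.9, 0, -0.18, -1], [0, 0, 0, 0.99, 0, -0.18, -1], [0, 0, 0, 0.99, 0, -0.18, -1], [0, 0, 0, 0.99, 0, -0.18, -1]])

```text
t: 7.87
eef_pos: [0.5491, -0.1643, 0.1021]
ee_rot: [[0.001, 0.967, 0.256], [-0.002, 0.256, -0.967], [-1.0, 0.0, 0.002]]
force: [1.2, -0.2, -3.3]
finger_gap: 0.0389
```

```bash
python3 - <<'E'
from h import *
s=manip.state();print(s['t'],s['eef_pos'],s['ee_rot'])
b=save('side','side1');C=cam('side')
print(proj(C,[s['eef_pos']]))
show(b,'crop2',(255,145,345,215),8.5)
E
```

```text
7.8667 [ 0.54911578 -0.16427836  0.10211554] [[ 8.64162496e-04  9.66804307e-01  2.55516506e-01]
 [-1.52572275e-03  2.55517579e-01 -9.66803206e-01]
 [-9.99998463e-01  4.45627725e-04  1.69588404e-03]]
[[305.97543871 171.81738146]]
```

View pics/crop2.png

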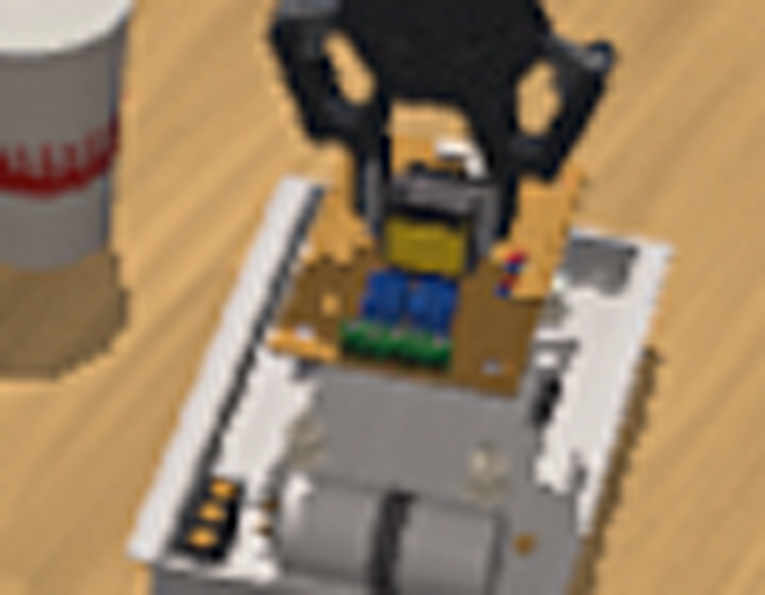

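```bash
python3 - <<'E'
from h import *
np.set_printoptions(precision=4,suppress=True)
C=cam('side');f=lambda p:np.array(p)/8.5+[255,145]-.5+.5/8.5
h=unproj(C,f([(492,368),(303,335)]),.0919);c,th,e=fit(h,H[:2]);print('holes',c,th,e)
k=unproj(C,f([(520,391),(270,344)]),.0924-.0015);c,th,e=fit(k,np.array([[-50,70],[50,70]])/1e3);print('corners',c,th,e)
for p in([(487,465),(305,435)],):
    u=unproj(C,f(p),.042);print('posts',fit(u,H[:2]))
E
```

```text
holes [ 0.5495 -0.1584] 15.54697885470926 [0.0173 0.0173]
corners [ 0.5492 -0.1646] 14.545841065482827 [0.3048 0.3048]
posts (array([ 0.5479, -0.1547]), np.float64(16.646237025863872), array([0.8321, 0.8321]))
```

```bash
python3 - <<'E'
from h import *
np.set_printoptions(precision=4,suppress=True)
c=np.array([.549,-.161]);th=np.radians(14.65);R=np.array([[np.cos(th),-np.sin(th)],[np.sin(th),np.cos(th)]])
P=np.c_[c+H@R.T,[.042]*4]
for d,z in((.12,.2),(.11,.2),(.11,.23)):
    q=c-d*R[:,0]; Rr,p=pose(*q,z,14.65-90)
    print(q,z,proj(cam('wrist',dict(eef_pos=p,ee_rot=Rr)),P).round().tolist(),row((Rr,p)).tolist())
print(manip.state()['joint_pos'])
E
```

```text
[ 0.4329 -0.1913] 0.2 [[219.0, 110.0], [215.0, 21.0], [341.0, 21.0], [337.0, 110.0]] [0.2504, 0.0001, -0.0005, -0.9743, -1.1938, -0.034]
[ 0.4426 -0.1888] 0.2 [[220.0, 121.0], [216.0, 34.0], [341.0, 33.0], [337.0, 121.0]] [0.2504, 0.0001, -0.0005, -0.9741, -1.0938, -0.0337]
[ 0.4426 -0.1888] 0.23 [[225.0, 120.0], [222.0, 41.0], [335.0, 41.0], [332.0, 120.0]] [0.2504, 0.0001, -0.0005, -1.2741, -1.0933, -0.033]
[-0.3345 -0.0416  1.8149 -0.0012  1.3658 -0.5926]
```

Emit:
carry_out(rows=[[0, 0, 0, -0.4, 0, 0, -1], [0.02, 0, 0, -0.8, -0.2, 0, -1], [0.04, 0, 0, -0.98, -0.5, 0, -1], [0.06, 0, 0, -0.98, -0.8, 0, -1], [0.08, 0, 0, -0.98, -1, 0, -1], [0.1, 0, 0, -0.98, -1, -0.03, -1], [0.12, 0, 0, -0.98, -1, -0.03, -1], [0.14, 0, 0, -0.98, -1, -0.03, -1], [0.16, 0, 0, -0.98, -1, -0.03, -1], [0.18, 0, 0, -0.98, -1, -0.03, -1]])

```text
t: 8.75
eef_pos: [0.4522, -0.1873, 0.2035]
ee_rot: [[0.005, 0.642, -0.766], [-0.004, -0.766, -0.642], [-1.0, 0.006, -0.002]]
force: [0.7, -0.3, -3.5]
finger_gap: 0.0387
```

```bash
python3 - <<'E'
from h import *
print(row(pose(.438,-.190,.2,-75.35)).tolist())
E
```

```text
[0.0703, -0.0005, -0.0009, 0.0342, -0.071, 0.1264]
```

Emit:
carry_out(rows=[[0.02, 0, 0, 0.03, -0.07, 0.12, -1], [0.04, 0, 0, 0.03, -0.07, 0.12, -1], [0.06, 0, 0, 0.03, -0.07, 0.12, -1], [0.07, 0, 0, 0.03, -0.07, 0.12, -1], [0.07, 0, 0, 0.03, -0.07, 0.12, -1], [0.07, 0, 0, 0.03, -0.07, 0.12, -1]])

```text
t: 9.25
eef_pos: [0.439, -0.19, 0.2024]
ee_rot: [[0.008, 0.257, -0.966], [-0.005, -0.966, -0.257], [-1.0, 0.007, -0.006]]
force: [-0.2, 0.2, -3.8]
finger_gap: 0.039
```

```bash
python3 - <<'E'
from h import *
import json
s=manip.state();print(s['t'],s['eef_pos'],s['ee_rot'])
json.dump({k:np.array(s[k]).tolist() for k in('eef_pos','ee_rot')},open('pics/w3.json','w'))
a=save('wrist','w3');show(a,'w3',(185,0,375,140),4.2)
E
```

```text
9.25 [ 0.43895003 -0.19004786  0.20238539] [[ 0.00766536  0.25715035 -0.96634101]
 [-0.00471431 -0.96634936 -0.25718997]
 [-0.99995951  0.00652708 -0.00619513]]
```

View pics/w3.png

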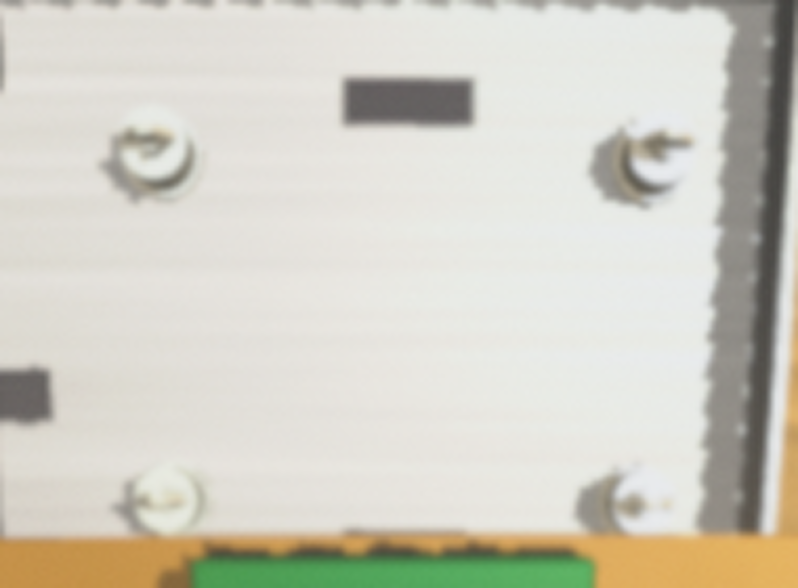

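```bash
python3 - <<'E'
from h import *
import json
np.set_printoptions(precision=4,suppress=True)
st=json.load(open('pics/w3.json'));C=cam('wrist',st)
f=lambda p:(np.array(p)+.5)/4.2-.5+[185,0]
for n,p,z in(('seat',[(167,502),(155,153),(656,155),(643,502)],.036),('barb',[(160,502),(147,140),(664,142),(640,505)],.043)):
    u=unproj(C,f(p),z);c,th,e=fit(u);print(n,c,th,e,np.linalg.norm(u[0]-u[1]),np.linalg.norm(u[1]-u[2]))
    print((((proj(C,np.c_[c+H@np.array([[np.cos(np.radians(th)),-np.sin(np.radians(th))],[np.sin(np.radians(th)),np.cos(np.radians(th))]]).T,[z]*4])-[185,0]+.5)*4.2)).round().tolist())
E
```

```text
seat [ 0.5485 -0.165 ] 14.87773769924431 [0.794  1.0786 1.2075 0.8417] 0.07448833806573435 0.11037611382262896
[[167.0, 506.0], [152.0, 150.0], [660.0, 151.0], [644.0, 506.0]]
barb [ 0.5486 -0.1642] 14.489087895467499 [0.6579 0.8873 0.2162 1.2386] 0.07537897513153591 0.11110713355308786
[[158.0, 503.0], [144.0, 138.0], [665.0, 143.0], [646.0, 507.0]]
```

Both wrist views agree that the box is at about (0.5494, −0.1648) with a heading of 14.65°. Turning back and going above it.

Emit:
carry_out(rows=[[-0.02, 0, 0, 0, 0, 0, -1], [-0.04, 0, 0, 0, 0, -0.2, -1], [-0.06, 0, 0, 0, 0, -0.5, -1], [-0.08, 0, 0, 0, 0, -0.8, -1], [-0.1, 0, 0, 0, 0, -1, -1], [-0.12, 0, 0, 0, 0, -1, -1], [-0.14, 0, 0, 0, 0, -1, -1], [-0.16, 0, 0, 0, 0, -1, -1], [-0.18, 0, 0, 0, 0, -1, -1], [-0.2, 0, 0, 0, 0, -1, -1]])

```text
t: 10.13
eef_pos: [0.5358, -0.1642, 0.2032]
ee_rot: [[0.008, 0.999, -0.054], [-0.005, -0.054, -0.999], [-1.0, 0.008, 0.004]]
force: [-0.3, 0.3, -4.2]
finger_gap: 0.0391
```

```bash
python3 - <<'E'
from h import *
print(row(pose(.5497,-.1658,.11,14.5)).tolist())
E
```

```text
[-0.0489, 0.0009, -0.0012, 0.9326, 0.1326, 0.004]
```

Emit:
carry_out(rows=[[-0.02, 0, 0, 0.2, 0.05, 0, -1], [-0.04, 0, 0, 0.5, 0.13, 0, -1], [-0.049, 0.001, -0.001, 0.8, 0.13, 0, -1], [-0.049, 0.001, -0.001, 0.93, 0.13, 0, -1], [-0.049, 0.001, -0.001, 0.93, 0.13, 0, -1], [-0.049, 0.001, -0.001, 0.93, 0.13, 0, -1]])

```text
t: 10.63
eef_pos: [0.5496, -0.1655, 0.1111]
ee_rot: [[0.001, 0.968, 0.249], [0.001, 0.249, -0.968], [-1.0, 0.001, -0.001]]
force: [0.0, -0.2, -3.5]
finger_gap: 0.0388
```

```bash
python3 - <<'E'
from h import *
print(manip.state()['eef_pos'],row(pose(.5497,-.1658,.066,14.5)).tolist())
E
```

```text
[ 0.5496006  -0.16547009  0.11107235] [-0.0002, -0.0001, -0.0002, 0.4507, -0.0003, 0.0037]
```

Emit:
carry_out(rows=[[0, 0, 0, 0.15, 0, 0.003, -1], [0, 0, 0, 0.3, 0, 0.003, -1], [0, 0, 0, 0.4, 0, 0.003, -1], [0, 0, 0, 0.45, 0, 0.003, -1], [0, 0, 0, 0.45, 0, 0.003, -1], [0, 0, 0, 0.45, 0, 0.003, -1]])

```text
t: 11.13
eef_pos: [0.5499, -0.1658, 0.0666]
ee_rot: [[0.001, 0.968, 0.249], [0.001, 0.249, -0.968], [-1.0, 0.001, -0.0]]
force: [0.0, -0.4, -4.0]
finger_gap: 0.039
```

Emit:
carry_out(rows=[[0, 0, 0, 0.02, 0, 0, -1], [0, 0, 0, 0.04, 0, 0, -1], [0, 0, 0, 0.05, 0, 0, -1], [0, 0, 0, 0.05, 0, 0, -1]])

```text
t: 11.47
eef_pos: [0.5499, -0.1658, 0.0616]
ee_rot: [[0.001, 0.968, 0.249], [0.001, 0.249, -0.968], [-1.0, 0.001, -0.0]]
force: [-0.4, -0.1, -3.9]
finger_gap: 0.0391
```

Emit:
carry_out(rows=[[0, 0, 0, 0.01, 0, 0, -1], [0, 0, 0, 0.02, 0, 0, -1], [0, 0, 0, 0.02, 0, 0, -1]])

```text
t: 11.72
eef_pos: [0.5499, -0.1658, 0.0594]
ee_rot: [[0.001, 0.968, 0.249], [0.001, 0.249, -0.968], [-1.0, 0.001, -0.0]]
force: [-0.7, -1.1, -5.3]
finger_gap: 0.0393
```

Emit:
carry_out(rows=[[0, 0, 0, 0.01, 0, 0, -1], [0, 0, 0, 0.02, 0, 0, -1], [0, 0, 0, 0.02, 0, 0, -1]])

```text
t: 11.97
eef_pos: [0.5498, -0.1657, 0.0571]
ee_rot: [[0.001, 0.968, 0.249], [0.001, 0.249, -0.968], [-1.0, 0.001, -0.001]]
force: [-0.4, 0.1, -4.2]
finger_gap: 0.039
```

```bash
python3 - <<'E'
from h import *
s=manip.state();print(s['force'],s['moment'])
a=save('side','side2');show(a,'crop3',(255,150,345,220),8.5)
E
```

```text
[-0.38368755  0.08093499 -4.18811117] [-0.02901739 -0.03924013  0.00749618]
```

Emit:
carry_out(rows=[[0, 0, 0, 0.01, 0, 0, -1], [0, 0, 0, 0.015, 0, 0, -1], [0, 0, 0, 0.015, 0, 0, -1]])

```text
t: 12.27
eef_pos: [0.5498, -0.1658, 0.0557]
ee_rot: [[0.001, 0.968, 0.249], [0.001, 0.249, -0.968], [-1.0, 0.001, -0.001]]
force: [0.4, -0.3, -1.8]
finger_gap: 0.0389
```

View pics/crop3.png

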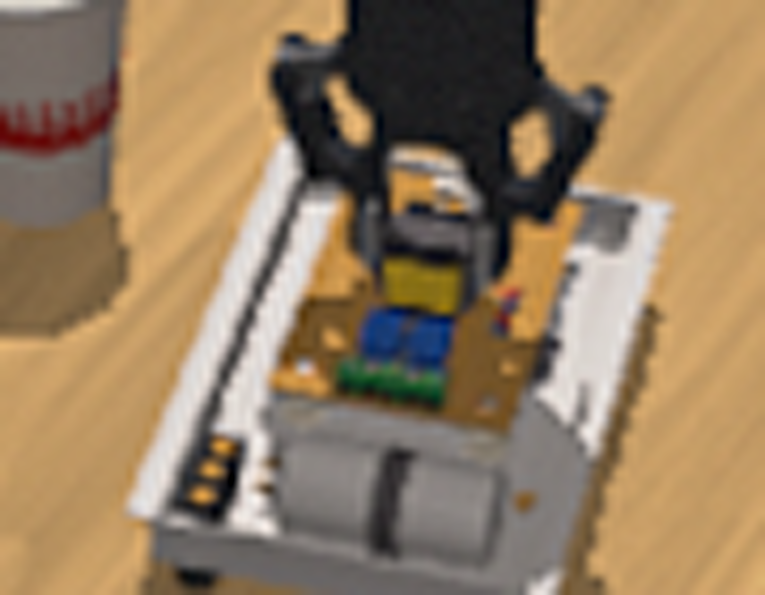

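Contact with the tapers is felt: the held weight dropped by about 2 N. Releasing and rising.

Emit:
carry_out(rows=[[0, 0, 0, 0, 0, 0, 0], [0, 0, 0, 0, 0, 0, 1], [0, 0, 0, 0, 0, 0, 1], [0, 0, 0, 0, 0, 0, 1], [0, 0, 0, 0, 0, 0, 1], [0, 0, 0, 0, 0, 0, 1]])

```text
t: 12.77
eef_pos: [0.5499, -0.1658, 0.0558]
ee_rot: [[0.001, 0.968, 0.249], [0.001, 0.249, -0.968], [-1.0, 0.001, -0.0]]
force: [-1.2, 0.6, 0.6]
finger_gap: 0.0855
```

Emit:
carry_out(rows=[[0, 0, 0, -0.3, 0, 0, 1], [0, 0, 0, -0.6, 0, 0, 1], [0, 0, 0, -0.9, 0, 0, 1], [0, 0, 0, -1, 0, 0, 1], [0, 0, 0, -1, 0, 0, 1]])

```text
t: 13.18
eef_pos: [0.5509, -0.1663, 0.1592]
ee_rot: [[0.006, 0.968, 0.249], [-0.001, 0.249, -0.968], [-1.0, 0.005, 0.002]]
force: [0.7, -0.4, -0.3]
finger_gap: 0.0855
```

```bash
python3 - <<'E'
from h import *
import json
s=manip.state();print(s['t'],s['eef_pos'],s['force'])
json.dump({k:np.array(s[k]).tolist() for k in('eef_pos','ee_rot')},open('pics/w4.json','w'))
a=save('wrist','w4');show(a,'w4',(190,90,370,295),2.9)
save('side','side3');print(s['finger_gap'])
E
```

```text
13.1833 [ 0.55086244 -0.16625847  0.15916759] [ 0.73439429 -0.39297352 -0.2945929 ]
0.08554095563441544
```

View pics/w4.png

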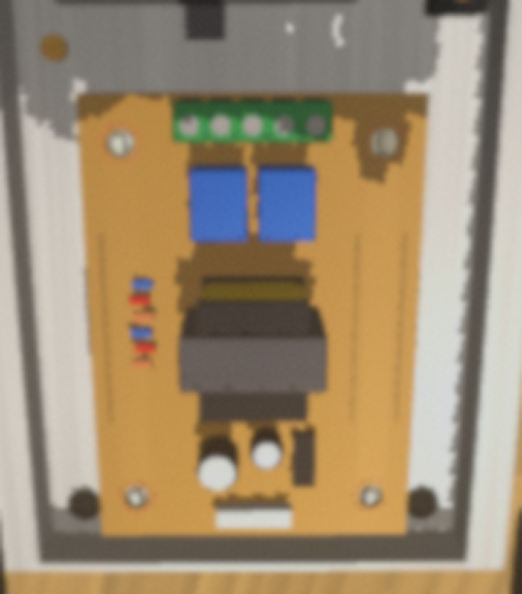

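All four barbs show inside their holes: crop a (120,142), b (384,142), c (371,495), d (136,496). The board lies loose with the strip towards the capacitor.

```bash
python3 - <<'E'
from h import *
import json
np.set_printoptions(precision=4,suppress=True)
st=json.load(open('pics/w4.json'));C=cam('wrist',st)
f=lambda p:(np.array(p)+.5)/2.9-.5+[190,90]
c,th,e=fit(unproj(C,f([(120,142),(384,142),(371,495),(136,496)]),.046));print(c,th,e)
t=np.radians(14.65);R=np.array([[np.cos(t),-np.sin(t)],[np.sin(t),np.cos(t)]])
c=np.array([.5496,-.1645])
for n,s in zip('abcd',[(-1,1),(1,1),(1,-1),(-1,-1)]):
    q=c+R@(np.array([.039,.037])*s); print(n,q,row(pose(*q,.1,14.65)).tolist())
E
```

```text
[ 0.5497 -0.1642] 14.52845378891081 [0.3166 0.4575 0.256  0.2059]
a [ 0.5025 -0.1386] [-0.0006, -0.0001, -0.0002, 0.5523, -0.3894, -0.3811]
b [ 0.578  -0.1188] [-0.0006, -0.0001, -0.0002, 0.5532, 0.3906, -0.3842]
c [ 0.5967 -0.1904] [-0.0006, -0.0001, -0.0002, 0.5529, 0.3935, 0.3558]
d [ 0.5212 -0.2102] [-0.0006, -0.0001, -0.0002, 0.5519, -0.3865, 0.3589]
```

Emit:
carry_out(rows=[[0, 0, 0, 0, -0.2, -0.2, -1], [0, 0, 0, 0, -0.39, -0.38, -1], [0, 0, 0, 0.2, -0.39, -0.38, -1], [0, 0, 0, 0.5, -0.39, -0.38, -1], [0, 0, 0, 0.7, -0.39, -0.38, -1], [0, 0, 0, 0.8, -0.39, -0.38, -1], [0, 0, 0, 0.9, -0.39, -0.38, -1], [0, 0, 0, 0.95, -0.39, -0.38, -1], [0, 0, 0, 0.95, -0.39, -0.38, -1], [0, 0, 0, 0.95, -0.39, -0.38, -1]])

```text
t: 14.12
eef_pos: [0.5028, -0.1388, 0.0607]
ee_rot: [[0.001, 0.968, 0.249], [0.001, 0.249, -0.968], [-1.0, 0.002, -0.0]]
force: [-0.2, -0.8, 0.1]
finger_gap: 0.0001
```

```bash
python3 - <<'E'
from h import *
s=manip.state();print(s['eef_pos'],s['force'],s['finger_gap'],row(pose(.5025,-.1386,.055,14.65)).tolist())
E
```

```text
[ 0.50283564 -0.13878023  0.06071844] [-0.19346823 -0.75368764  0.12531868] 0.00010676084123987941 [-0.0006, -0.0, -0.0003, 0.0572, -0.0029, -0.0026]
```

Descend 20 mm gently in one call, at about 2.5 mm per row.

Emit:
carry_out(rows=[[0, 0, 0, 0.05, 0, 0, -1], [0, 0, 0, 0.1, 0, 0, -1], [0, 0, 0, 0.14, 0, 0, -1], [0, 0, 0, 0.17, 0, 0, -1], [0, 0, 0, 0.18, 0, 0, -1], [0, 0, 0, 0.18, 0, 0, -1]])

```text
t: 14.62
eef_pos: [0.5028, -0.1387, 0.0425]
ee_rot: [[0.001, 0.968, 0.249], [0.001, 0.249, -0.968], [-1.0, 0.001, -0.0]]
force: [-0.9, 0.4, 0.5]
finger_gap: -0.0003
```

Emit:
carry_out(rows=[[0, 0, 0, 0.02, 0, 0, -1], [0, 0, 0, 0.04, 0, 0, -1], [0, 0, 0, 0.04, 0, 0, -1]])

```text
t: 14.87
eef_pos: [0.5029, -0.1388, 0.0387]
ee_rot: [[0.002, 0.968, 0.249], [0.001, 0.249, -0.968], [-1.0, 0.002, -0.0]]
force: [-2.3, 0.5, 6.0]
finger_gap: -0.0001
```

Emit:
carry_out(rows=[[0, 0, 0, 0.01, 0, 0, -1], [0, 0, 0, 0.02, 0, 0, -1], [0, 0, 0, 0.02, 0, 0, -1]])

```text
t: 15.12
eef_pos: [0.5032, -0.1389, 0.0372]
ee_rot: [[0.002, 0.968, 0.249], [0.0, 0.249, -0.968], [-1.0, 0.002, 0.0]]
force: [-3.4, 0.2, 9.4]
finger_gap: 0.0004
```

Emit:
carry_out(rows=[[0, 0, 0, 0.01, 0, 0, -1], [0, 0, 0, 0.02, 0, 0, -1], [0, 0, 0, 0.02, 0, 0, -1]])

```text
t: 15.37
eef_pos: [0.5034, -0.1388, 0.0358]
ee_rot: [[0.003, 0.968, 0.249], [0.0, 0.249, -0.968], [-1.0, 0.003, 0.0]]
force: [-4.8, 1.1, 10.6]
finger_gap: 0.0
```

Emit:
carry_out(rows=[[0, 0, 0, 0.01, 0, 0, -1], [0, 0, 0, 0.02, 0, 0, -1], [0, 0, 0, 0.02, 0, 0, -1]])

```text
t: 15.62
eef_pos: [0.5037, -0.1389, 0.0343]
ee_rot: [[0.003, 0.968, 0.249], [0.0, 0.249, -0.968], [-1.0, 0.003, 0.001]]
force: [-0.4, 0.3, 7.3]
finger_gap: 0.0001
```

Emit:
carry_out(rows=[[0, 0, 0, 0.01, 0, 0, -1], [0, 0, 0, 0.02, 0, 0, -1], [0, 0, 0, 0.02, 0, 0, -1]])

```text
t: 15.87
eef_pos: [0.5039, -0.1389, 0.0328]
ee_rot: [[0.004, 0.968, 0.249], [0.0, 0.249, -0.968], [-1.0, 0.004, 0.001]]
force: [-4.2, 0.8, 9.3]
finger_gap: -0.0002
```

Emit:
carry_out(rows=[[0, 0, 0, 0.01, 0, 0, -1], [0, 0, 0, 0.02, 0, 0, -1], [0, 0, 0, 0.02, 0, 0, -1]])

```text
t: 16.12
eef_pos: [0.5041, -0.1389, 0.0314]
ee_rot: [[0.004, 0.968, 0.249], [0.0, 0.249, -0.968], [-1.0, 0.004, 0.001]]
force: [-5.9, 2.3, 10.8]
finger_gap: 0.0004
```

Emit:
carry_out(rows=[[0, 0, 0, 0.01, 0, 0, -1], [0, 0, 0, 0.02, 0, 0, -1], [0, 0, 0, 0.02, 0, 0, -1]])

```text
t: 16.37
eef_pos: [0.5041, -0.1389, 0.0302]
ee_rot: [[0.004, 0.968, 0.249], [0.0, 0.249, -0.968], [-1.0, 0.004, 0.001]]
force: [-6.6, 1.5, 13.1]
finger_gap: -0.0001
```

Emit:
carry_out(rows=[[0, 0, 0, 0.01, 0, 0, -1], [0, 0, 0, 0.02, 0, 0, -1], [0, 0, 0, 0.02, 0, 0, -1]])

```text
t: 16.62
eef_pos: [0.5042, -0.1389, 0.0291]
ee_rot: [[0.004, 0.968, 0.249], [0.0, 0.249, -0.968], [-1.0, 0.004, 0.001]]
force: [-8.0, 3.4, 15.0]
finger_gap: -0.0005
```

Emit:
carry_out(rows=[[0, 0, 0, 0.01, 0, 0, -1], [0, 0, 0, 0.02, 0, 0, -1], [0, 0, 0, 0.02, 0, 0, -1]])

```text
t: 16.87
eef_pos: [0.5042, -0.1389, 0.028]
ee_rot: [[0.004, 0.968, 0.249], [-0.0, 0.249, -0.968], [-1.0, 0.004, 0.001]]
force: [-9.5, 2.1, 16.5]
finger_gap: 0.0
```

Emit:
carry_out(rows=[[0, 0, 0, 0.01, 0, 0, -1], [0, 0, 0, 0.02, 0, 0, -1], [0, 0, 0, 0.02, 0, 0, -1]])

```text
t: 17.12
eef_pos: [0.5043, -0.139, 0.0271]
ee_rot: [[0.004, 0.968, 0.249], [-0.0, 0.249, -0.968], [-1.0, 0.004, 0.001]]
force: [-9.2, 3.2, 18.9]
finger_gap: -0.0003
```

Emit:
carry_out(rows=[[0, 0, 0, 0.01, 0, 0, -1], [0, 0, 0, 0.02, 0, 0, -1], [0, 0, 0, 0.02, 0, 0, -1]])

```text
t: 17.37
eef_pos: [0.5044, -0.1391, 0.0264]
ee_rot: [[0.005, 0.968, 0.249], [-0.0, 0.249, -0.968], [-1.0, 0.004, 0.002]]
force: [-9.4, 1.0, 18.6]
finger_gap: -0.0001
```

Emit:
carry_out(rows=[[0, 0, 0, 0.01, 0, 0, -1], [0, 0, 0, 0.02, 0, 0, -1], [0, 0, 0, 0.02, 0, 0, -1]])

```text
t: 17.62
eef_pos: [0.5045, -0.1391, 0.0255]
ee_rot: [[0.005, 0.968, 0.249], [-0.001, 0.249, -0.968], [-1.0, 0.004, 0.002]]
force: [-11.4, 2.1, 19.0]
finger_gap: -0.0003
```

```bash
python3 - <<'E'
from h import *
s=manip.state();print(s['force'],s['moment'])
a=save('side','side4');b=np.load('pics/side3.npy')
k=[i[165:215,265:340] for i in(b,a)]
cv2.imwrite('pics/crop5.png',cv2.resize(np.hstack(k)[:,:,::-1],None,fx=5.3,fy=5.3,interpolation=cv2.INTER_CUBIC))
E
```

```text
[-11.4478752    2.09391639  18.96995219] [0.55279508 1.82708703 0.04886755]
```

Emit:
carry_out(rows=[[0, 0, 0, -0.04, -0.01, 0, -1], [0, 0, 0, -0.08, -0.02, 0, -1], [0, 0, 0, -0.09, -0.02, 0, -1], [0, 0, 0, -0.09, -0.02, 0, -1]])

```text
t: 18.0
eef_pos: [0.503, -0.1397, 0.0353]
ee_rot: [[0.006, 0.968, 0.25], [-0.001, 0.25, -0.968], [-1.0, 0.006, 0.002]]
force: [0.9, 0.4, 2.8]
finger_gap: -0.0003
```

Emit:
carry_out(rows=[[0, 0, 0, -0.015, 0, 0, -1], [0, 0, 0, -0.02, 0, 0, -1], [0, 0, 0, -0.02, 0, 0, -1]])

```text
t: 18.25
eef_pos: [0.5029, -0.1397, 0.0371]
ee_rot: [[0.006, 0.968, 0.249], [-0.001, 0.249, -0.968], [-1.0, 0.005, 0.002]]
force: [0.3, -0.5, 0.6]
finger_gap: -0.0
```

Emit:
carry_out(rows=[[0, 0, 0, -0.015, 0, 0, -1], [0, 0, 0, -0.02, 0, 0, -1], [0, 0, 0, -0.02, 0, 0, -1]])

```text
t: 18.5
eef_pos: [0.5028, -0.1397, 0.039]
ee_rot: [[0.005, 0.968, 0.249], [-0.001, 0.249, -0.968], [-1.0, 0.005, 0.002]]
force: [0.6, 0.4, -1.1]
finger_gap: -0.0002
```

Contact has dropped from z≈0.0425 to ≈0.0373, so corner a is down. Next is d.

Emit:
carry_out(rows=[[0, 0, 0, -0.12, 0, 0.1, -1], [0, 0, 0, -0.12, 0, 0.4, -1], [0, 0, 0, -0.12, 0, 0.74, -1], [0, 0, 0, -0.1, 0, 0.74, -1], [0, 0, 0, -0.06, 0, 0.74, -1], [0, 0, 0, -0.06, 0, 0.74, -1]])

```text
t: 19.0
eef_pos: [0.5208, -0.2115, 0.0446]
ee_rot: [[0.005, 0.969, 0.249], [-0.0, 0.249, -0.969], [-1.0, 0.004, 0.001]]
force: [-0.9, 0.5, 0.3]
finger_gap: -0.0
```

Emit:
carry_out(rows=[[0, 0, 0, 0.02, 0, 0, -1], [0, 0, 0, 0.04, 0, 0, -1], [0, 0, 0, 0.04, 0, 0, -1]])

```text
t: 19.25
eef_pos: [0.5205, -0.2109, 0.0402]
ee_rot: [[0.004, 0.968, 0.249], [0.0, 0.249, -0.968], [-1.0, 0.004, 0.001]]
force: [-0.1, 0.5, -0.8]
finger_gap: -0.0001
```

Emit:
carry_out(rows=[[0, 0, 0, 0.01, 0, 0, -1], [0, 0, 0, 0.02, 0, 0, -1], [0, 0, 0, 0.02, 0, 0, -1]])

```text
t: 19.5
eef_pos: [0.5205, -0.2106, 0.038]
ee_rot: [[0.004, 0.968, 0.25], [0.0, 0.25, -0.968], [-1.0, 0.004, 0.001]]
force: [-0.0, 0.1, -1.1]
finger_gap: 0.0001
```

Emit:
carry_out(rows=[[0, 0, 0, 0.01, 0, 0, -1], [0, 0, 0, 0.02, 0, 0, -1], [0, 0, 0, 0.02, 0, 0, -1]])

```text
t: 19.75
eef_pos: [0.5206, -0.2106, 0.0361]
ee_rot: [[0.004, 0.968, 0.25], [0.0, 0.25, -0.968], [-1.0, 0.004, 0.001]]
force: [0.2, 0.0, 2.1]
finger_gap: -0.0002
```

Emit:
carry_out(rows=[[0, 0, 0, 0.02, 0, 0, -1], [0, 0, 0, 0.04, 0, 0, -1], [0, 0, 0, 0.04, 0, 0, -1]])

```text
t: 20.0
eef_pos: [0.5208, -0.2107, 0.0322]
ee_rot: [[0.004, 0.968, 0.25], [0.0, 0.25, -0.968], [-1.0, 0.004, 0.001]]
force: [-2.2, 2.4, 8.1]
finger_gap: -0.0
```

Emit:
carry_out(rows=[[0, 0, 0, 0.015, 0, 0, -1], [0, 0, 0, 0.03, 0, 0, -1], [0, 0, 0, 0.03, 0, 0, -1]])

```text
t: 20.25
eef_pos: [0.5209, -0.2107, 0.0298]
ee_rot: [[0.005, 0.968, 0.25], [0.0, 0.25, -0.968], [-1.0, 0.005, 0.001]]
force: [-4.6, 2.4, 12.0]
finger_gap: -0.0
```

Emit:
carry_out(rows=[[0, 0, 0, 0.01, 0, 0, -1], [0, 0, 0, 0.02, 0, 0, -1], [0, 0, 0, 0.02, 0, 0, -1]])

```text
t: 20.5
eef_pos: [0.521, -0.2107, 0.0285]
ee_rot: [[0.005, 0.968, 0.25], [0.0, 0.25, -0.968], [-1.0, 0.005, 0.001]]
force: [-6.8, 3.5, 14.1]
finger_gap: -0.0001
```

Emit:
carry_out(rows=[[0, 0, 0, 0.01, 0, 0, -1], [0, 0, 0, 0.02, 0, 0, -1], [0, 0, 0, 0.02, 0, 0, -1]])

```text
t: 20.75
eef_pos: [0.521, -0.2107, 0.0274]
ee_rot: [[0.005, 0.968, 0.25], [0.0, 0.25, -0.968], [-1.0, 0.005, 0.001]]
force: [-8.4, 2.8, 16.1]
finger_gap: 0.0005
```

Emit:
carry_out(rows=[[0, 0, 0, 0.01, -0.01, 0, -1], [0, 0, 0, 0.02, -0.01, 0, -1], [0, 0, 0, 0.02, -0.01, 0, -1]])

```text
t: 21.0
eef_pos: [0.5208, -0.2108, 0.0268]
ee_rot: [[0.007, 0.968, 0.25], [0.0, 0.25, -0.968], [-1.0, 0.007, 0.001]]
force: [-3.2, 5.3, 17.4]
finger_gap: 0.0003
```

Emit:
carry_out(rows=[[0, 0, 0, 0.01, -0.01, 0, -1], [0, 0, 0, 0.02, -0.01, 0, -1], [0, 0, 0, 0.02, -0.01, 0, -1]])

```text
t: 21.25
eef_pos: [0.5208, -0.2108, 0.0262]
ee_rot: [[0.009, 0.968, 0.25], [0.001, 0.25, -0.968], [-1.0, 0.009, 0.002]]
force: [-1.1, 6.7, 17.1]
finger_gap: 0.0
```

Emit:
carry_out(rows=[[-0.0005, 0, -0.001, -0.3, 0, 0, -1], [-0.0005, 0, -0.001, -0.6, 0, 0, -1], [-0.0005, 0, -0.001, -0.62, 0.3, 0, -1], [-0.0005, 0, -0.001, -0.62, 0.6, 0, -1], [-0.0005, 0, -0.001, -0.6, 0.79, 0, -1], [-0.0005, 0, -0.001, -0.5, 0.79, 0, -1], [-0.0005, 0, -0.001, -0.3, 0.79, 0, -1], [-0.0005, 0, -0.001, -0.22, 0.79, 0, -1], [-0.0005, 0, -0.001, -0.22, 0.79, 0, -1]])

```text
t: 22.0
eef_pos: [0.5955, -0.1907, 0.0461]
ee_rot: [[-0.001, 0.968, 0.253], [0.0, 0.253, -0.968], [-1.0, -0.001, -0.001]]
force: [0.0, 0.5, 1.2]
finger_gap: -0.0002
```

```bash
python3 - <<'E'
from h import *
s=manip.state();print(s['eef_pos'],s['force'],row(pose(.5967,-.1904,.044,14.65)).tolist())
E
```

```text
[ 0.59546954 -0.19074793  0.04609555] [0.00200505 0.52342331 1.23599898] [-0.0, -0.0001, 0.0002, 0.0209, 0.0128, -0.0002]
```

Emit:
carry_out(rows=[[0, 0, 0, 0, 0.013, 0, -1], [0, 0, 0, 0.02, 0.013, 0, -1], [0, 0, 0, 0.04, 0.013, 0, -1], [0, 0, 0, 0.04, 0.013, 0, -1]])

```text
t: 22.33
eef_pos: [0.5968, -0.1906, 0.0426]
ee_rot: [[-0.0, 0.968, 0.253], [0.0, 0.253, -0.968], [-1.0, -0.0, -0.0]]
force: [-0.1, -0.9, 1.8]
finger_gap: 0.0003
```

Emit:
carry_out(rows=[[0, 0, 0, 0.01, 0, 0, -1], [0, 0, 0, 0.02, 0, 0, -1], [0, 0, 0, 0.02, 0, 0, -1]])

```text
t: 22.58
eef_pos: [0.597, -0.1907, 0.0409]
ee_rot: [[0.0, 0.968, 0.253], [-0.0, 0.253, -0.968], [-1.0, 0.0, 0.0]]
force: [-2.2, -0.1, 3.5]
finger_gap: -0.0001
```

Emit:
carry_out(rows=[[0, 0, 0, 0.01, 0, 0, -1], [0, 0, 0, 0.02, 0, 0, -1], [0, 0, 0, 0.02, 0, 0, -1]])

```text
t: 22.83
eef_pos: [0.5971, -0.1907, 0.0392]
ee_rot: [[0.0, 0.968, 0.253], [-0.0, 0.253, -0.968], [-1.0, 0.0, 0.0]]
force: [-2.9, 0.2, 6.8]
finger_gap: 0.0002
```

Emit:
carry_out(rows=[[0, 0, 0, 0.01, 0, 0, -1], [0, 0, 0, 0.02, 0, 0, -1], [0, 0, 0, 0.02, 0, 0, -1]])

```text
t: 23.08
eef_pos: [0.5972, -0.1907, 0.0376]
ee_rot: [[0.001, 0.968, 0.253], [-0.0, 0.253, -0.968], [-1.0, 0.001, 0.001]]
force: [-3.5, 0.9, 8.1]
finger_gap: 0.0
```

Contact at ~0.043, so c is still on its taper. Continuing.

Emit:
carry_out(rows=[[0, 0, 0, 0.01, 0, 0, -1], [0, 0, 0, 0.02, 0, 0, -1], [0, 0, 0, 0.02, 0, 0, -1]])

```text
t: 23.33
eef_pos: [0.5973, -0.1907, 0.0357]
ee_rot: [[0.001, 0.968, 0.253], [-0.0, 0.253, -0.968], [-1.0, 0.001, 0.001]]
force: [-0.6, 0.2, 11.3]
finger_gap: 0.0003
```

Emit:
carry_out(rows=[[0, 0, 0, 0.01, 0, 0, -1], [0, 0, 0, 0.02, 0, 0, -1], [0, 0, 0, 0.02, 0, 0, -1]])

```text
t: 23.58
eef_pos: [0.5974, -0.1908, 0.0337]
ee_rot: [[0.001, 0.968, 0.253], [-0.001, 0.253, -0.968], [-1.0, 0.001, 0.001]]
force: [-2.1, -0.1, 4.8]
finger_gap: -0.0001
```

Emit:
carry_out(rows=[[0, 0, 0, 0.01, 0, 0, -1], [0, 0, 0, 0.02, 0, 0, -1], [0, 0, 0, 0.02, 0, 0, -1]])

```text
t: 23.83
eef_pos: [0.5974, -0.1908, 0.0318]
ee_rot: [[0.001, 0.968, 0.253], [-0.001, 0.253, -0.968], [-1.0, 0.001, 0.001]]
force: [-2.4, 1.6, 8.0]
finger_gap: 0.0001
```

Emit:
carry_out(rows=[[0, 0, 0, 0.01, 0, 0, -1], [0, 0, 0, 0.02, 0, 0, -1], [0, 0, 0, 0.02, 0, 0, -1]])

```text
t: 24.08
eef_pos: [0.5974, -0.1908, 0.0303]
ee_rot: [[0.001, 0.968, 0.253], [-0.001, 0.253, -0.968], [-1.0, 0.001, 0.001]]
force: [-4.6, 1.2, 11.5]
finger_gap: -0.0002
```

Emit:
carry_out(rows=[[0, 0, 0, 0.02, -0.01, 0, -1], [0, 0, 0, 0.03, -0.01, 0, -1], [0, 0, 0, 0.03, -0.01, 0, -1]])

```text
t: 24.33
eef_pos: [0.5974, -0.1909, 0.0284]
ee_rot: [[0.004, 0.968, 0.253], [-0.0, 0.253, -0.968], [-1.0, 0.003, 0.001]]
force: [-0.1, 3.4, 14.6]
finger_gap: 0.0001
```

Emit:
carry_out(rows=[[0, 0, 0, 0.02, -0.01, 0, -1], [0, 0, 0, 0.03, -0.01, 0, -1], [0, 0, 0, 0.03, -0.01, 0, -1]])

```text
t: 24.58
eef_pos: [0.5974, -0.1908, 0.0268]
ee_rot: [[0.006, 0.967, 0.253], [-0.0, 0.253, -0.967], [-1.0, 0.006, 0.002]]
force: [-1.4, 4.8, 16.2]
finger_gap: -0.0001
```

Emit:
carry_out(rows=[[0, 0, 0, -0.1, 0, -0.1, -1], [0, 0, 0, -0.24, 0, -0.3, -1], [0, 0, 0, -0.24, 0, -0.6, -1], [0, 0, 0, -0.24, 0, -0.75, -1], [0, 0, 0, -0.2, 0, -0.75, -1], [0, 0, 0, -0.18, 0, -0.75, -1]])

```text
t: 25.08
eef_pos: [0.578, -0.1175, 0.0442]
ee_rot: [[0.006, 0.967, 0.254], [-0.0, 0.254, -0.967], [-1.0, 0.005, 0.002]]
force: [-0.1, -0.4, -0.6]
finger_gap: 0.0001
```

```bash
python3 - <<'E'
from h import *
s=manip.state();print(s['eef_pos'],s['force'],row(pose(.578,-.1188,.044,14.65)).tolist())
E
```

```text
[ 0.57801652 -0.11754176  0.04419246] [-0.06203607 -0.360724   -0.61778735] [0.0002, 0.0003, -0.0009, 0.0019, -0.0034, 0.0121]
```

Emit:
carry_out(rows=[[0, 0, -0.001, 0.02, 0, 0.012, -1], [0, 0, -0.001, 0.04, 0, 0.012, -1], [0, 0, -0.001, 0.04, 0, 0.012, -1]])

```text
t: 25.33
eef_pos: [0.5782, -0.1193, 0.0393]
ee_rot: [[-0.002, 0.967, 0.254], [-0.002, 0.254, -0.967], [-1.0, -0.002, 0.001]]
force: [-0.1, 0.5, -0.5]
finger_gap: -0.0001
```

Emit:
carry_out(rows=[[0, 0, 0, 0.01, 0, 0, -1], [0, 0, 0, 0.02, 0, 0, -1], [0, 0, 0, 0.02, 0, 0, -1]])

```text
t: 25.58
eef_pos: [0.5781, -0.1196, 0.037]
ee_rot: [[-0.002, 0.967, 0.253], [-0.002, 0.253, -0.967], [-1.0, -0.002, 0.001]]
force: [0.3, -0.1, -0.0]
finger_gap: -0.0001
```

Emit:
carry_out(rows=[[0, 0, 0, 0.01, 0, 0, -1], [0, 0, 0, 0.02, 0, 0, -1], [0, 0, 0, 0.02, 0, 0, -1]])

```text
t: 25.83
eef_pos: [0.5782, -0.1197, 0.035]
ee_rot: [[-0.002, 0.967, 0.253], [-0.002, 0.253, -0.967], [-1.0, -0.002, 0.001]]
force: [0.5, -0.9, 2.5]
finger_gap: 0.0002
```

Emit:
carry_out(rows=[[0, 0, 0, 0.01, 0, 0, -1], [0, 0, 0, 0.02, 0, 0, -1], [0, 0, 0, 0.02, 0, 0, -1]])

```text
t: 26.08
eef_pos: [0.5783, -0.1197, 0.0332]
ee_rot: [[-0.002, 0.967, 0.253], [-0.002, 0.253, -0.967], [-1.0, -0.002, 0.002]]
force: [-2.3, 0.1, 5.3]
finger_gap: -0.0
```

Emit:
carry_out(rows=[[0, 0, 0, 0.01, 0, 0, -1], [0, 0, 0, 0.02, 0, 0, -1], [0, 0, 0, 0.02, 0, 0, -1]])

```text
t: 26.33
eef_pos: [0.5783, -0.1197, 0.0315]
ee_rot: [[-0.001, 0.967, 0.253], [-0.002, 0.253, -0.967], [-1.0, -0.002, 0.002]]
force: [-3.3, 0.2, 8.9]
finger_gap: -0.0002
```

Emit:
carry_out(rows=[[0, 0, 0, 0.02, -0.01, 0, -1], [0, 0, 0, 0.03, -0.01, 0, -1], [0, 0, 0, 0.03, -0.01, 0, -1]])

```text
t: 26.58
eef_pos: [0.5782, -0.1197, 0.0296]
ee_rot: [[0.001, 0.967, 0.253], [-0.002, 0.253, -0.967], [-1.0, 0.0, 0.002]]
force: [0.3, 3.6, 11.7]
finger_gap: 0.0002
```

Emit:
carry_out(rows=[[0, 0, 0, 0.02, -0.01, 0, -1], [0, 0, 0, 0.03, -0.01, 0, -1], [0, 0, 0, 0.03, -0.01, 0, -1]])

```text
t: 26.83
eef_pos: [0.5782, -0.1197, 0.0279]
ee_rot: [[0.003, 0.967, 0.254], [-0.002, 0.254, -0.967], [-1.0, 0.003, 0.002]]
force: [0.4, 4.4, 14.3]
finger_gap: -0.0
```

Emit:
carry_out(rows=[[0, 0, 0, 0.01, 0, 0, -1], [0, 0, 0, 0.02, 0, 0, -1], [0, 0, 0, 0.02, 0, 0, -1]])

```text
t: 27.08
eef_pos: [0.5784, -0.1197, 0.027]
ee_rot: [[0.004, 0.967, 0.254], [-0.002, 0.254, -0.967], [-1.0, 0.003, 0.003]]
force: [-7.7, 2.3, 16.0]
finger_gap: 0.0001
```

Emit:
carry_out(rows=[[-0.0003, 0, 0, -0.3, 0, 0, -1], [-0.0003, 0, 0, -0.6, 0, 0, -1], [-0.0003, 0, 0, -0.9, -0.2, 0.2, -1], [-0.0003, 0, 0, -1, -0.39, 0.36, -1], [-0.0003, 0, 0, -1, -0.39, 0.36, -1], [-0.0003, 0, 0, -1, -0.39, 0.36, -1]])

```text
t: 27.58
eef_pos: [0.5493, -0.165, 0.1276]
ee_rot: [[0.005, 0.967, 0.254], [-0.002, 0.254, -0.967], [-1.0, 0.005, 0.003]]
force: [-0.2, -0.3, -0.7]
finger_gap: 0.0001
```

```bash
python3 - <<'E'
from h import *
import json
s=manip.state();print(s['t'],s['eef_pos'],s['force'])
json.dump({k:np.array(s[k]).tolist() for k in('eef_pos','ee_rot')},open('pics/w5.json','w'))
a=save('wrist','w5');C=cam('wrist')
t=np.radians(14.6);R=np.array([[np.cos(t),-np.sin(t)],[np.sin(t),np.cos(t)]])
px=proj(C,np.c_[np.array([.5497,-.1645])+H@R.T,[.04]*4]).round().astype(int);print(px)
cr=[cv2.resize(a[y-20:y+20,x-25:x+25],None,fx=8,fy=7.3,interpolation=cv2.INTER_CUBIC) for x,y in px]
m=np.vstack([np.hstack([cr[0],cr[1]]),np.hstack([cr[3],cr[2]])]);cv2.imwrite('pics/w5.png',m[:,:,::-1])
E
```

```text
27.5833 [ 0.54928696 -0.16503707  0.12756135] [-0.15620977 -0.32759418 -0.72709254]
[[227 144]
 [329 144]
 [322 278]
 [234 277]]
```

View pics/w5.png

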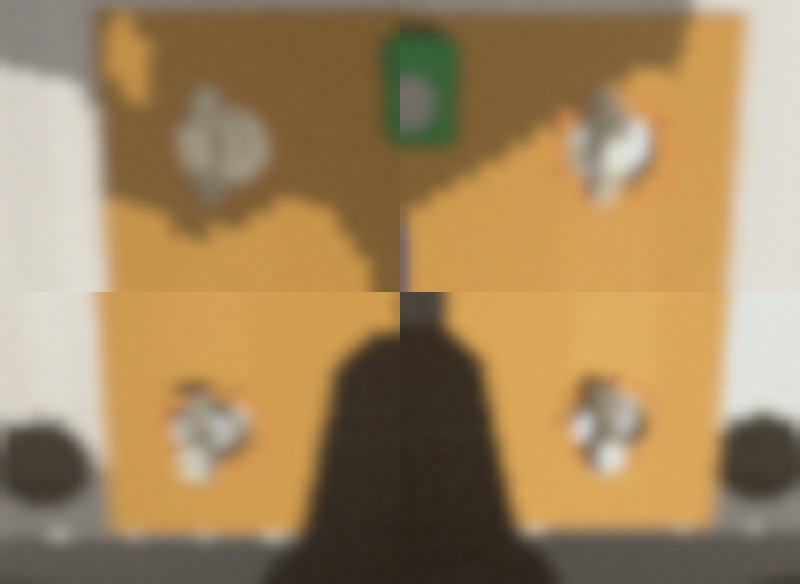

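All four pictures show the barb wings spread wider than their holes, over the board's upper face, so all have clicked. The arm is clear of everything. Handing in.

```bash
python3 -c "
from station import manip
print(manip.job_done())"
```

```text
the job is handed in; nothing more can be done
None
```

The board is back in the box and looks clicked home on all four standoffs, green terminal strip towards the capacitor. I handed the job in at about 27.6 s. No verdict came back.

**What I did:** I laid the tan board loosely on the tapers and released it. I then pressed the bare board beside posts a, d, c and b in turn. The highest readings were about 19 N downwards, or about 22 N counting sideways force, so under the 30 N limit.

**What the last checks showed:**
- **Clicks felt:** The push eased clearly at c (11 to 5 N) and less sharply at a (11 to 7 N). No separate click was felt at d or b; both were already down when I touched them, so each seems to have gone with its neighbour.
- **Heights:** The touch height at a fell from about 42 mm to 37 mm once it was pressed. First contact was also at about 36–37 mm at d and b. I did not re-touch a, d or c afterwards.
- **Final picture:** In the last wrist picture the barb wings stand out wider than the holes at all four corners. The arm was clear above the board.

**What disagreed:**
- **Box position:** The side camera put the box 4–9 mm further along y than the two wrist views. I used the wrist views, and the board dropped onto the posts.
- **Sideways force:** Up to 11 N built up sideways while pressing, which I put down to friction, and I eased it by small shifts.

I did not recheck the bystander objects; nothing suggested the arm had touched any.

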